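# Air-rinse the measuring scoops

### The job

The last shift left the air valve of the rinse tray on: shut it first. Then put all the measuring scoops in the white basket and set the basket, by its handle bar, flat inside the rinse tray; turn the air fully on for about five seconds, with the basket in the tray and all scoops in it, then fully off, and bring the basket with the scoops back to the middle of its black rubber mat. The valve is on when its handle lies along its pipe and off when it stands square to the pipe, pointing away from the tray; leave the tins and the stack of lids alone.

Things in the scene. Friction and masses are not known exactly. Their poses are not given: they have to be found in the camera images.
- scoop0: open steel measuring scoop: a square cup 44 x 44 mm and 40 mm high (walls 4 mm) with a flat black handle 16 mm wide and 7 mm thick that leaves the +x side level with the rim and ends 62 mm from the cup's middle. Origin: middle of the cup (20 mm above its underside); z points out of the mouth, x along the handle. It starts upright on the table; two to four scoops are present
- scoop1: open steel measuring scoop: a square cup 44 x 44 mm and 40 mm high (walls 4 mm) with a flat black handle 16 mm wide and 7 mm thick that leaves the +x side level with the rim and ends 62 mm from the cup's middle. Origin: middle of the cup (20 mm above its underside); z points out of the mouth, x along the handle. It starts upright on the table; two to four scoops are present
- scoop2: open steel measuring scoop: a square cup 44 x 44 mm and 40 mm high (walls 4 mm) with a flat black handle 16 mm wide and 7 mm thick that leaves the +x side level with the rim and ends 62 mm from the cup's middle. Origin: middle of the cup (20 mm above its underside); z points out of the mouth, x along the handle. It starts upright on the table; two to four scoops are present
- scoop3: open steel measuring scoop: a square cup 44 x 44 mm and 40 mm high (walls 4 mm) with a flat black handle 16 mm wide and 7 mm thick that leaves the +x side level with the rim and ends 62 mm from the cup's middle. Origin: middle of the cup (20 mm above its underside); z points out of the mouth, x along the handle. It starts upright on the table; two to four scoops are present
- basket: loose open white plastic basket with a grille pattern, 232 (x) x 140 (y) mm, 60 mm high, walls and floor 5 mm, with a fixed handle bar over its middle. Origin: centre of its underside; x along its long side, z up. The bar runs along y from side to side, 10 mm wide (x), 16 mm tall, its middle 92 mm above the origin (top at 100 mm), on two posts at y = +-67 mm
- basket_bar (a point): middle of the basket's handle bar, the place to grip it from above across its 10 mm width (closing along the basket's x)
- mat: fixed black rubber mat, 276 (x) x 180 (y) x 4 mm, on which the basket starts and must end, their long sides parallel. Origin: centre of its underside
- station: fixed air-rinse station: a shallow aluminium tray 276 (x) x 184 (y) mm outside, 256 x 164 mm inside, floor at 6 mm, rim at 18 mm. Origin: centre of the tray's underside. A steel air pipe (22 mm diameter, top at 66 mm) runs along x beside the tray at y = -150 mm with a brass valve at x = 0, and turns along y beyond the tray at x = +160 mm
- tray (a point): centre of the tray's floor (6 mm above the table), axes as the station; the basket lies in it with its long side along x
- valve (a joint): angle of the quarter-turn valve handle (rad): 0 = off, handle square to the pipe, pointing to the station's -y, away from the tray; 1.57 = fully on, handle along the pipe, pointing to the station's +x. Grows counter-clockwise seen from above; stops at both ends; stays where it is left
- valve_hinge (a point): point on the vertical turning axis of the valve handle, at mid-thickness of the handle (117 mm above the table)
- valve_grip (a point): point on the handle 88 mm from the axis, at mid-thickness, where to pinch or push it; the handle is a black straight bar 18 mm wide, 14 mm thick, ending 110 mm from the axis; its own -y points from the axis to the end
- tin0: dark brown tin with a gold lid, 100 mm diameter, 130 mm high; stands beside the work, to be left where it is. Origin: centre of its underside
- tin1: dark brown tin with a gold lid, 100 mm diameter, 130 mm high; stands beside the work, to be left where it is. Origin: centre of its underside
- lids: stack of five gold tin lids, 102 mm diameter, 50 mm high; stands beside the work, to be left where it is. Origin: centre of its underside
Things that resemble listed ones, but are neither listed nor needed, are in the scene too. What is shaped like the scoop0 but purple is not meant. Leave any pink look-alike of the scoop2 alone.

How it is judged:
By the outcome, as a careful person would: the job done as asked, in the order asked, and still so for the second after the job is handed in, with the robot touching nothing.
Of scoop0, scoop1, scoop2, scoop3 only 2 to 4 are there at a start; the rules pass over those that are not, and their reading is None.
At some moment in a run one of scoop0, scoop1, scoop2, scoop3 may be knocked a few centimetres aside while the robot is not near it.
Once in a run the grip may slacken for a moment while it holds something.
It also fails if it takes over 210 s, if anything falls off the work surface, if the arm or the gripper's body presses on something with over 40 N, if the wrist force passes 120 N, or if a joint passes its speed limit or range.

### The arm

A 6-joint arm with a two-finger parallel gripper is mounted at the origin on the work surface. World frame = base frame: x ahead of the robot, y to its left, z up, the work surface at z = 0. Lengths are in m, angles in degrees, forces in N, time in s.
With the tool pointing down it reaches from about 0.325 to 0.875 m from the base axis. Payload 4.4 kg.
Tool frame: the origin (TCP) lies midway between the tips of the shut fingers; the grasp point (between the pads) lies 19 mm behind it; z points along the fingers, y is the line along which they close (so a half turn about z gives the same grasp; the last joint's range is limited). The gripper opens to 85 mm and grips with 20 to 120 N. Pads are 22 mm wide; open, the fingers measure 114 mm over their backs; the gripper's body (76 mm by 85 mm) begins 54 mm behind the grasp point. The pads swing forward as they close: fully open they stand 13 mm farther back than shut.
Start: joints at [-77.951, 11.837, 88.321, -0, 79.842, -8.623], TCP at [0.203, -0.538, 0.231] pointing down, gripper open.
Joint ranges: [-156.59, 156.59], [-49.26, 127.26], [12.9, 141.05], [-63.56, 243.56], [4.71, 150.69], [-161.64, 161.64]. Speed limits (degrees/s): [159.86, 159.86, 180, 180, 180, 180].

### API

Orientations are given as a 3x3 rotation matrix whose columns are the frame's x, y, z axes.
In Python, from rig import * gives the robot as it stands. The module is installed in compiled form; this text tells all that it offers.
- The arm moves only by the tool move_arm, never from a script. Its argument "increments" is a list of rows, each a list of 7 numbers: the shift along the world's x, y, z normalised to -1 to 1, where 1 is 0.06 m, then the turn, a rotation vector about the world's x, y, z normalised to -1 to 1, where 1 is 10 degrees, then the opening, from -1 (shut) to 1 (fully open). In form: [[dx, dy, dz, ax, ay, az, gripper], ...]. A call has 1 to 12 rows; each row shifts and turns the commanded pose from where the row before left it; what a row does not reach is not made up. A row lasts 1/8 s, in which the tool goes at most 62.5 mm and 10.7 degrees, less where a joint would pass 70% of its speed; a pose out of reach is approached as far as the arm can. A call with a number of a shift or a turn outside -1 to 1 is refused whole. A call with a gripper value outside its range is refused whole. The fingers move at their own pace and stop on an object; "force" is the grip in N (left out, the last holds). Time passes only in rows, so rows that do not move let the fingers close. It gives the time, the measured TCP pose, the force, the opening and the grip force at its end, in the units of the state.
- sense(): the state, without advancing time (a new reading comes with each control period).
- camera(name): name is "scene" or "side" or "wrist"; returns a dict with "pixels" (384x512x3 uint8, red, green, blue), "intrinsics" (3x3 intrinsics, pixels), "T" (4x4, takes a point from camera to world coordinates); the wrist camera has in their place "mount" (4x4, takes a point from camera to tool coordinates, whose origin is the TCP and whose axes are the flange's). Camera axes: x right, y up, looking along -z (the intrinsics and any distortion apply to the point x, -y, -z); pixel columns grow to the right and rows downward; lengths in m; the calibration is good to about 2 mm. A picture is of the moment at which its call begins: read the wrist's pose just before it. There is no depth.
- finish_job(): hands the job in; it is judged then, once.
The state is a dict: "time": time; "joints": joint angles; "qvel": joint speeds; "effort": joint torques, N m; "tcp_pos": TCP position; "ee_rot": TCP orientation; "ft_force": force on the tool from outside, world axes, zero at the start; "moment": the same for the moment, N m; "grip_width": finger opening in m; "grasp_force": force on a finger pad.
Only numpy, scipy, OpenCV 4.12 (cv2) and the standard library are available. Lean on these libraries where they do the work, as an engineer would, in place of code of your own. Each camera call takes 0.05 s, during which the arm holds its last target. There are 200 camera calls.

## Working session

There is one attempt and no reset: what is moved stays moved. The work goes in short steps, Python scripts to look and compute and a tool call to move; the robot and the scene stay as the last step left them, time stands still between calls to the robot, and variables do not carry over. Pictures are saved under pics/ and viewed, at most 14 in all, crops included, and the job is handed in when it is done.

Besides the shell and the picture viewer there is one more tool, called after "Emit:" as a command line: name --pt "numbers of a row" for each row, then --argument value for the rest. move_arm: Moves the arm, as the interface text tells. Scaled input: -1 to 1 covers 0.06 m each way for a shift and 10 degrees each way for a turn. Its arguments: {"type":"object","properties":{"increments":{"type":"array","items":{"type":"array","items":{"type":"number"}}},"force":{"type":"number"}},"required":["increments"]}

```bash
mkdir -p pics
cat > h.py <<'E'
from rig import *
import numpy as np, cv2
def snap(n,f):
    s=sense(); c=camera(n)
    T=c.get("T")
    if T is None:
        W=np.eye(4); W[:3,:3]=np.array(s["ee_rot"]); W[:3,3]=s["tcp_pos"]; T=W@np.array(c["mount"])
    im=cv2.cvtColor(np.array(c["pixels"]),cv2.COLOR_RGB2BGR)
    cv2.imwrite("pics/"+f+".png",im); np.savez("pics/"+f+".npz",K=c["intrinsics"],T=T)
    extra={k:v for k,v in c.items() if k not in("pixels","T","intrinsics","mount")}
    if extra: print(extra)
    return im
def px(f,pts,z):
    d=np.load("pics/"+f+".npz"); K,T=d["K"],d["T"]; out=[]
    zz=np.broadcast_to(z,len(pts))
    for (u,v),h in zip(pts,zz):
        r=np.linalg.solve(K,[u,v,1]); r=T[:3,:3]@np.array([r[0],-r[1],-r[2]])
        o=T[:3,3]; out.append(o+r*(h-o[2])/r[2])
    return np.array(out)
def proj(f,P):
    d=np.load("pics/"+f+".npz"); K,T=d["K"],d["T"]
    q=(np.asarray(P)-T[:3,3])@T[:3,:3]; q=q*[1,-1,-1]; q=q@K.T
    return q[:,:2]/q[:,2:]
E
python3 - <<'E'
from h import *
np.set_printoptions(precision=3,suppress=True)
print(sense())
a=snap("scene","s0"); b=snap("side","d0")
for f in("s0","d0"):
    d=np.load("pics/"+f+".npz"); print(d["K"],d["T"])
for n,i in(("s0",a),("d0",b)): cv2.imwrite(f"pics/{n}b.png",cv2.resize(i,(800,600),interpolation=cv2.INTER_CUBIC))
E
```

```text
{'time': 0.0, 'joints': array([-77.952,  11.884,  88.407,  -0.   ,  79.839,  -8.624]), 'qvel': array([ 0.059,  0.068, -0.055, -0.009, -0.021,  0.019]), 'effort': array([  0.   , -38.304, -29.159,  -0.   ,   0.011,  -0.   ]), 'tcp_pos': array([ 0.203, -0.537,  0.23 ]), 'ee_rot': array([[ 0.936,  0.353, -0.   ],
       [ 0.353, -0.936,  0.002],
       [ 0.   , -0.002, -1.   ]]), 'ft_force': array([-0.086, -0.234,  0.051]), 'moment': array([-0.012, -0.021,  0.012]), 'grasp_force': 0.0, 'grip_width': 0.08539015180430772}
[[476.945   0.    255.08 ]
 [  0.    476.945 186.885]
 [  0.      0.      1.   ]] [[ 0.438 -0.735  0.518  1.313]
 [ 0.899  0.352 -0.26  -0.436]
 [ 0.009  0.58   0.815  1.295]
 [ 0.     0.     0.     1.   ]]
[[479.688   0.    252.256]
 [  0.    479.688 180.617]
 [  0.      0.      1.   ]] [[-0.778  0.422 -0.466 -0.101]
 [-0.629 -0.531  0.569  0.723]
 [-0.007  0.735  0.678  1.005]
 [ 0.     0.     0.     1.   ]]
```

View pics/s0b.png

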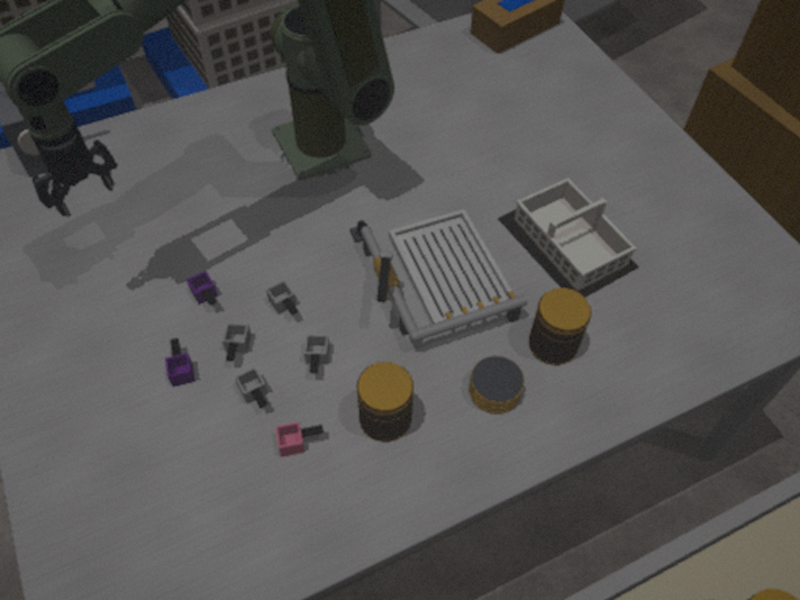

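View pics/d0b.png

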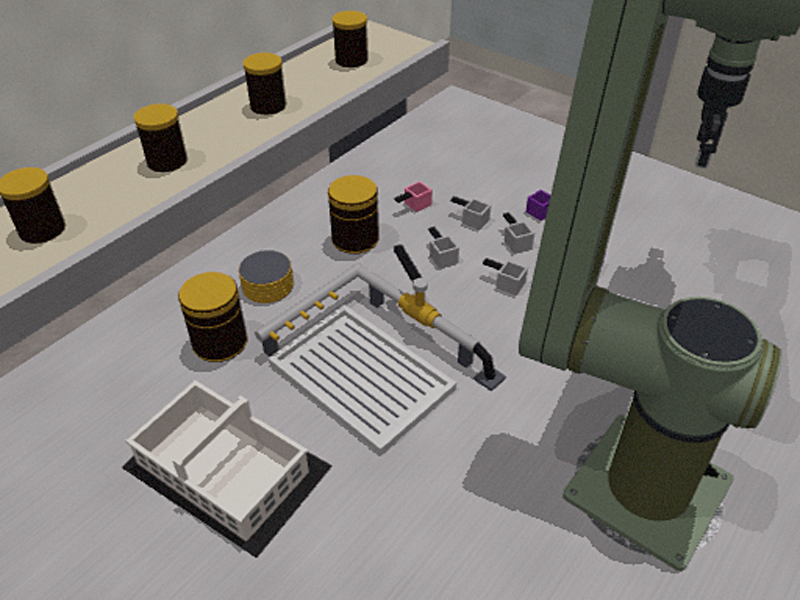

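Scene: grey scoops at about (282,297), (237,338), (316,350), (252,387). Look-alikes are purple at (203,288) and (180,368), and pink at (290,438). The basket is at (575,230), the tray at (455,270) and the valve handle at (384,275). I choose the four grey scoops and will check them in crops.

Run:
```python
import cv2
a=cv2.imread("pics/s0.png")
cv2.imwrite("pics/c1.png",cv2.resize(a[170:300,100:230],(600,600),interpolation=cv2.INTER_CUBIC)) 
cv2.imwrite("pics/c2.png",cv2.resize(a[105:225,220:410],(798,504),interpolation=cv2.INTER_CUBIC))
```

```text
(no output)
```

View pics/c1.png

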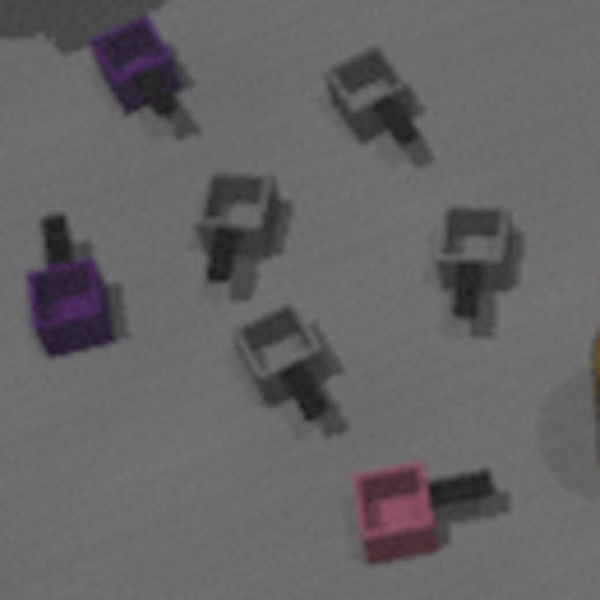

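View pics/c2.png

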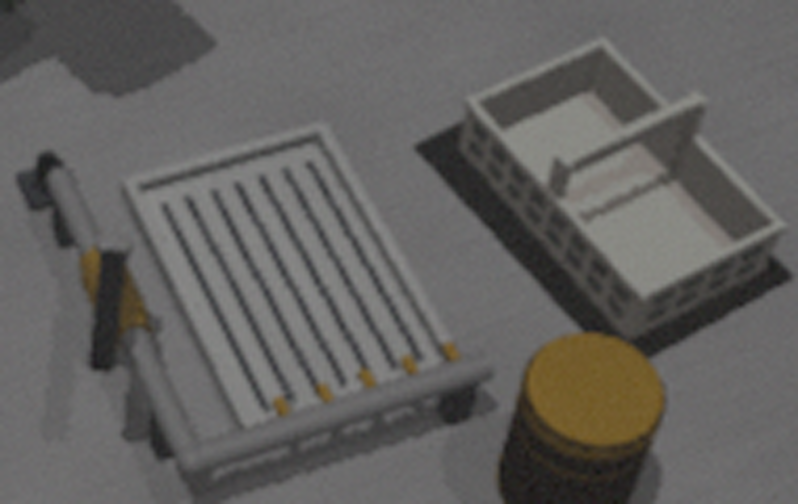

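Run:
```python
from h import *
np.set_printoptions(precision=3,suppress=True)
c1=lambda l:[(100+u/4.615,170+v/4.615) for u,v in l]
c2=lambda l:[(220+u/4.2,105+v/4.2) for u,v in l]
S=px("s0",c1([(370,80),(408,148),(240,201),(217,280),(476,234),(464,317),(282,345),(315,415)]),.04)
for i in range(0,8,2):
    d=S[i+1]-S[i]; print("scoop","ABCD"[i//2],S[i],"len",np.linalg.norm(d),"ang",np.degrees(np.arctan2(d[1],d[0])))
b=px("s0",c2([(467,100),(602,40),(782,228),(640,297)]),.064); print("basket",b,b.mean(0),[np.linalg.norm(b[i]-b[i-1]) for i in range(4)])
d=(b[2]+b[3]-b[0]-b[1]); print(np.degrees(np.arctan2(d[1],d[0])))
print("bar ends",px("s0",c2([(560,165),(703,98)]),.104))
m=px("s0",c2([(415,148),(790,272),(635,352)]),.004); print("mat",m,(m[0]+m[1])/2)
t=px("s0",c2([(125,180),(325,127)]),.018); d=t[1]-t[0]; print("tray",t,np.linalg.norm(d),np.degrees(np.arctan2(d[1],d[0])))
print("handle", px("s0",c2([(115,252),(103,362)]),.124))
print("pipe", px("s0",c2([(60,180),(188,445)]),.066))
# side view (800 scaled) 
s=1.5625; q=lambda l:[(u/s,v/s) for u,v in l]
print("side tray",px("d0",q([(270,358),(380,449),(455,384),(345,304)]),.018))
print("side basket",px("d0",q([(197,383),(308,455),(240,530),(130,440)]),.064))
print("side handle",px("d0",q([(420,288),(400,247)]),.124))
```

```text
scoop A [ 0.411 -0.253  0.04 ] len 0.06478791920279633 ang 2.7455075010797922
scoop B [ 0.467 -0.367  0.04 ] len 0.06163006998981553 ang -32.85025357600276
scoop C [ 0.56  -0.235  0.04 ] len 0.0630872574720479 ang -29.417619052789213
scoop D [ 0.583 -0.379  0.04 ] len 0.056305932763072 ang 2.0467886046464177
basket [[0.421 0.305 0.064]
 [0.411 0.444 0.064]
 [0.645 0.459 0.064]
 [0.653 0.319 0.064]] [0.533 0.381 0.064] [np.float64(0.23287820725394454), np.float64(0.13953095126337386), np.float64(0.23389923250420658), np.float64(0.1402227759982473)]
3.5641403153674682
bar ends [[0.54  0.311 0.104]
 [0.53  0.453 0.104]]
mat [[0.405 0.272 0.004]
 [0.653 0.48  0.004]
 [0.665 0.321 0.004]] [0.529 0.376 0.004]
tray [[0.342 0.029 0.018]
 [0.362 0.207 0.018]] 0.1796682905159327 83.51666898863714
handle [[ 0.482 -0.047  0.124]
 [ 0.568 -0.097  0.124]]
pipe [[ 0.356 -0.036  0.066]
 [ 0.624 -0.056  0.066]]
side tray [[ 0.625  0.183  0.018]
 [ 0.353  0.208  0.018]
 [ 0.337  0.028  0.018]
 [ 0.612 -0.     0.018]]
side basket [[0.644 0.32  0.064]
 [0.408 0.307 0.064]
 [0.397 0.453 0.064]
 [0.637 0.456 0.064]]
side handle [[ 0.461 -0.032  0.124]
 [ 0.556 -0.097  0.124]]
```

Crop 1 confirms four grey scoops, with the purple and pink ones as decoys. Crop 2 shows the valve handle partly on: about 65° from off, with its end at crop (103,362). The basket size and scoop lengths match the description. Next I move to the valve.

Emit:
move_arm --pt "0.47 0.63 0 0 0 1 0" --pt "0.47 0.63 0 0 0 1 0" --pt "0.47 0.63 0 0 0 1 0" --pt "0.47 0.63 0 0 0 1 0" --pt "0.47 0.63 0 0 0 1 0" --pt "0.47 0.63 0 0 0 1 0" --pt "0.47 0.63 0 0 0 1 0" --pt "0.47 0.63 0 0 0 1 0" --pt "0.47 0.63 0 0 0 1 0" --pt "0.47 0.63 0 0 0 1 0" --pt "0.47 0.63 0 0 0 1 0" --pt "0.47 0.63 0 0 0 0.9 0"

```text
time: 1.6
tcp_pos: [0.5418, -0.0829, 0.2308]
ee_rot: [[-0.766, 0.643, -0.001], [0.643, 0.766, 0.0], [0.001, -0.0, -1.0]]
ft_force: [0.4, -0.5, 0.4]
grip_width: 0.0426
grasp_force: 0.0
```

Emit:
move_arm --pt "0 0 0 0 0 0 0" --pt "0 0 0 0 0 0 0"

```text
time: 1.85
tcp_pos: [0.5408, -0.0845, 0.2306]
ee_rot: [[-0.762, 0.647, -0.002], [0.647, 0.762, -0.0], [0.001, -0.001, -1.0]]
ft_force: [-0.5, -0.1, 0.2]
grip_width: 0.0425
grasp_force: 0.0
```

```bash
cat >> h.py <<'E'
def st():
    s=sense(); R=np.array(s["ee_rot"]); p=s["tcp_pos"]
    print("t %.2f"%s["time"],"tcp",np.round(p,4),"phi %.1f"%np.degrees(np.arctan2(R[1,1],R[0,1])),"zax",np.round(R[:,2],3),"F",np.round(s["ft_force"],1),"w %.4f g %.1f"%(s["grip_width"],s["grasp_force"]),"j6 %.0f"%s["joints"][5])
E
python3 - <<'E'
from h import *
st(); a=snap("wrist","w1"); cv2.imwrite("pics/w1b.png",cv2.resize(a,(800,600),interpolation=cv2.INTER_CUBIC))
print(np.load("pics/w1.npz")["T"].round(3))
E
```

```text
t 1.85 tcp [ 0.5408 -0.0845  0.2306] phi 49.6 zax [-0.002 -0.    -1.   ] F [-0.5 -0.1  0.2] w 0.0425 g 0.0 j6 -68
[[ 0.647 -0.731 -0.215  0.486]
 [ 0.762  0.621  0.184 -0.038]
 [-0.001 -0.283  0.959  0.374]
 [ 0.     0.     0.     1.   ]]
```

View pics/w1b.png

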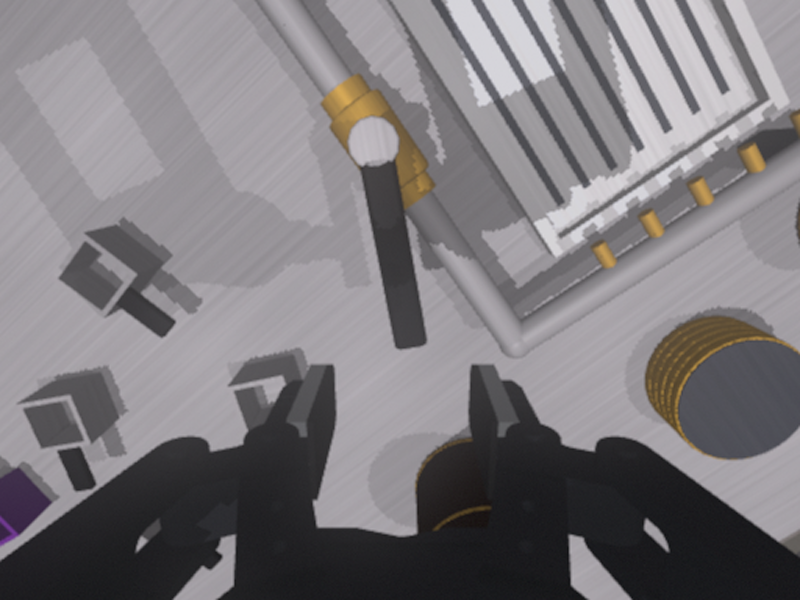

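Wrist picture: valve hub at (374,141), handle end at (410,347), tray corner at (557,255).

Run:
```python
from h import *
np.set_printoptions(precision=4,suppress=True)
s=1.5625; q=lambda l:[(u/s,v/s) for u,v in l]
P=px("w1",q([(374,141),(410,347),(382,180)]),[.130,.124,.124]); print(P)
d=P[1]-P[0];print(np.hypot(*d[:2]),np.degrees(np.arctan2(d[1],d[0])))
print("tray c",px("w1",q([(557,255),(787,97)]),.018))
print("pipe",px("w1",q([(290,20),(470,265)]),.066))
# scoops
print(px("w1",q([(105,275),(173,330),(50,420),(88,485)]),.04))
```

```text
[[ 0.4724 -0.0444  0.13  ]
 [ 0.5661 -0.1006  0.124 ]
 [ 0.4886 -0.0537  0.124 ]]
0.10926895539852473 -30.980746928624228
tray c [[0.6145 0.0031 0.018 ]
 [0.6261 0.1849 0.018 ]]
pipe [[ 0.3894 -0.0393  0.066 ]
 [ 0.5663 -0.049   0.066 ]]
[[ 0.4123 -0.2504  0.04  ]
 [ 0.4712 -0.2447  0.04  ]
 [ 0.4597 -0.3724  0.04  ]
 [ 0.5167 -0.3963  0.04  ]]
```

Emit:
move_arm --pt "0.07 -0.06 0 0 0 0.9 0" --pt "0 0 -0.6 0 0 0 0" --pt "0 0 -0.6 0 0 0 0" --pt "0 0 -0.6 0 0 0 0" --pt "0 0 -0.51 0 0 0 0" --pt "0 0 0 0 0 0 -0.4" --pt "0 0 0 0 0 0 -0.4"

```text
time: 2.78
tcp_pos: [0.5461, -0.0891, 0.0939]
ee_rot: [[-0.853, 0.521, 0.002], [0.521, 0.853, -0.001], [-0.002, 0.0, -1.0]]
ft_force: [-0.5, 0.3, 0.2]
grip_width: 0.0259
grasp_force: 0.0
```

Run:
```python
from h import *
st()
h=np.array([.472,-.0445]);a=np.radians(-31-8*np.arange(10));p=h+.085*np.c_[np.cos(a),np.sin(a)]
print((np.diff(p,axis=0)/.06).round(2).tolist(), p.round(3).tolist())
```

```text
t 2.77 tcp [ 0.5461 -0.0891  0.0939] phi 58.6 zax [ 0.002 -0.001 -1.   ] F [-0.5  0.3  0.2] w 0.0259 g 0.0 j6 -77
[[-0.11, -0.16], [-0.13, -0.14], [-0.15, -0.12], [-0.17, -0.1], [-0.18, -0.08], [-0.19, -0.05], [-0.2, -0.02], [-0.2, 0.0], [-0.2, 0.03]] [[0.545, -0.088], [0.538, -0.098], [0.53, -0.107], [0.521, -0.114], [0.511, -0.12], [0.5, -0.125], [0.488, -0.128], [0.476, -0.129], [0.465, -0.129], [0.453, -0.127]]
```

Emit:
move_arm --pt "-0.11 -0.16 0 0 0 -0.8 -0.4" --pt "-0.13 -0.14 0 0 0 -0.8 -0.4" --pt "-0.15 -0.12 0 0 0 -0.8 -0.4" --pt "-0.17 -0.1 0 0 0 -0.8 -0.4" --pt "-0.18 -0.08 0 0 0 -0.8 -0.4" --pt "-0.19 -0.05 0 0 0 -0.8 -0.4" --pt "-0.2 -0.02 0 0 0 -0.8 -0.4" --pt "-0.15 0.0 0 0 0 -0.6 -0.4" --pt "0 0 0 0 0 0 -0.4"

```text
time: 3.9
tcp_pos: [0.4702, -0.1292, 0.095]
ee_rot: [[0.058, 0.998, 0.004], [0.998, -0.058, -0.002], [-0.002, 0.004, -1.0]]
ft_force: [0.0, -0.1, -0.2]
grip_width: 0.0255
grasp_force: 0.2
```

Emit:
move_arm --pt "-0.06 0 0 0 0 -0.2 -0.4" --pt "-0.04 0 0 0 0 -0.1 -0.4" --pt "0 0 0 0 0 0 -0.4"

```text
time: 4.28
tcp_pos: [0.4632, -0.1284, 0.093]
ee_rot: [[0.11, 0.994, 0.001], [0.994, -0.11, -0.001], [-0.0, 0.001, -1.0]]
ft_force: [2.5, -0.9, 1.1]
grip_width: 0.0259
grasp_force: 1.1
```

Emit:
move_arm --pt "-0.05 0 0 0 0 0 -0.4" --pt "0 0 0 0 0 0 -0.4"

```text
time: 4.53
tcp_pos: [0.4616, -0.1284, 0.0931]
ee_rot: [[0.11, 0.994, 0.005], [0.994, -0.11, -0.001], [-0.0, 0.005, -1.0]]
ft_force: [6.9, -0.4, -1.1]
grip_width: 0.0257
grasp_force: 3.6
```

Emit:
move_arm --pt "-0.06 0 0 0 0 0 -0.4" --pt "0 0 0 0 0 0 -0.4"

```text
time: 4.78
tcp_pos: [0.4615, -0.1285, 0.0933]
ee_rot: [[0.111, 0.994, 0.013], [0.994, -0.111, -0.001], [0.0, 0.013, -1.0]]
ft_force: [18.3, 1.4, -10.1]
grip_width: 0.0255
grasp_force: 8.8
```

Valve is at its stop: 18 N with no movement. I back off, lift, and go over the scoops.

Emit:
move_arm --pt "0.12 0 0 0 0 0 -0.3" --pt "0.04 0 0 0 0 0 0" --pt "0 0 0.5 0 0 0 0" --pt "0 0 0.6 0 0 0 0" --pt "0 -0.3 0.6 0 0 -1 0" --pt "0 -0.4 0.6 0 0 -1 0" --pt "0.1 -0.4 0.6 0 0 -1 0" --pt "0.1 -0.4 0.5 0 0 -1 0" --pt "0.1 -0.5 0 0 0 -1 0" --pt "0.1 -0.5 0 0 0 -1 0" --pt "0.1 -0.5 0 0 0 -1 0" --pt "0 0 0 0 0 -1 0"

```text
time: 6.28
tcp_pos: [0.4947, -0.3098, 0.2952]
ee_rot: [[0.998, 0.056, -0.003], [0.056, -0.998, 0.002], [-0.003, -0.002, -1.0]]
ft_force: [-0.3, 1.3, -0.3]
grip_width: 0.0425
grasp_force: 0.0
```

Emit:
move_arm --pt "0 0 0 0 0 0 0" --pt "0 0 0 0 0 0 0"

```text
time: 6.52
tcp_pos: [0.4953, -0.3077, 0.2962]
ee_rot: [[0.998, 0.067, -0.001], [0.067, -0.998, 0.001], [-0.001, -0.001, -1.0]]
ft_force: [0.3, 0.6, 0.3]
grip_width: 0.0425
grasp_force: 0.0
```

Run:
```python
from h import *
st(); a=snap("wrist","w2"); cv2.imwrite("pics/w2b.png",cv2.resize(a,(800,600),interpolation=cv2.INTER_CUBIC))
```

```text
t 6.53 tcp [ 0.4953 -0.3077  0.2962] phi -86.2 zax [-0.001  0.001 -1.   ] F [0.3 0.6 0.3] w 0.0425 g 0.0 j6 46
```

View pics/w2b.png

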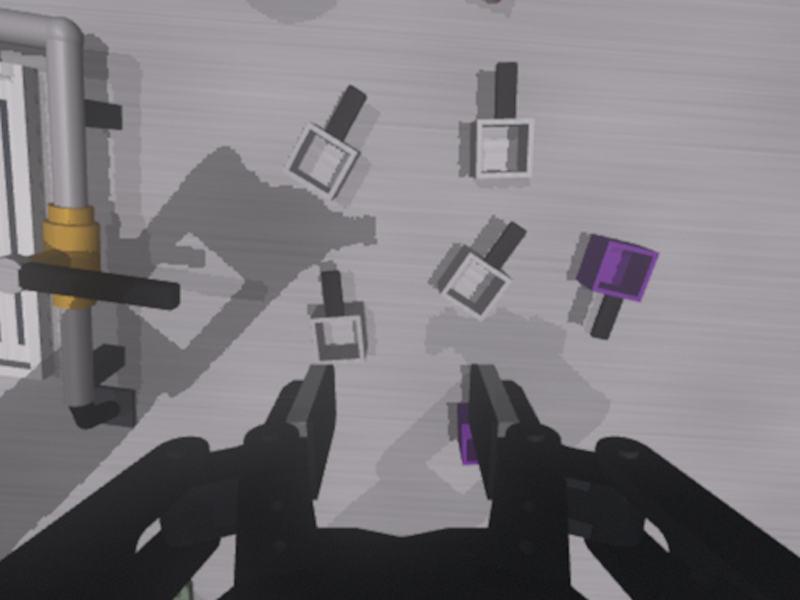

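Wrist picture: scoops at A (339,339), B (476,283), C (325,160), D (503,148), all upright. The valve handle stands out from the pipe, (10,270) to (180,293).

Run:
```python
from h import *
np.set_printoptions(precision=4,suppress=True)
s=1.5625; q=lambda l:[(u/s,v/s) for u,v in l]
L=[(339,339),(331,267),(476,283),(517,230),(325,160),(356,92),(503,148),(507,63)]
S=px("w2",q(L),.04)
for i in range(0,8,2):
    d=S[i+1]-S[i];n=np.linalg.norm(d); print("ABCD"[i//2],S[i][:2],"len %.3f"%n,"ang %.1f"%np.degrees(np.arctan2(d[1],d[0])),"grip",(S[i]+d/n*.044)[:2])
P=px("w2",q([(25,276),(178,295)]),.124);d=P[1]-P[0];print("handle",P,np.degrees(np.arctan2(d[1],d[0])))
P=px("w2",q([(65,60),(66,200),(77,312),(80,390)]),.066);d=P[3]-P[0];print("pipe",P,np.degrees(np.arctan2(d[1],d[0])))
```

```text
A [ 0.4084 -0.2588] len 0.065 ang 7.7 grip [ 0.452  -0.2529]
B [ 0.4669 -0.373 ] len 0.055 ang -31.3 grip [ 0.5045 -0.3958]
C [ 0.5585 -0.2432] len 0.056 ang -23.6 grip [ 0.5989 -0.2608]
D [ 0.5769 -0.382 ] len 0.061 ang 4.4 grip [ 0.6208 -0.3786]
handle [[ 0.4726 -0.0582  0.124 ]
 [ 0.4662 -0.1591  0.124 ]] -93.63512191691447
pipe [[ 0.6141 -0.0646  0.066 ]
 [ 0.517  -0.053   0.066 ]
 [ 0.4278 -0.0504  0.066 ]
 [ 0.3578 -0.0445  0.066 ]] 175.50231622544362
```

Scoop D first.

Emit:
move_arm --pt "0.5 -0.3 -0.2 0 0 0 0" --pt "0.5 -0.3 -0.4 0 0 0 0" --pt "0.5 -0.3 -0.6 0 0 0 0" --pt "0.59 -0.29 -0.7 0 0 0 0" --pt "0 0 -0.8 0 0 0 0" --pt "0 0 -0.8 0 0 0 0" --pt "0 0 -0.6 0 0 0 0" --pt "0 0 -0.3 0 0 0 0" --pt "0 0 -0.2 0 0 0 0" --pt "0 0 0 0 0 0 0"

```text
time: 7.82
tcp_pos: [0.6214, -0.3796, 0.021]
ee_rot: [[0.998, 0.064, 0.0], [0.064, -0.998, -0.0], [0.0, 0.0, -1.0]]
ft_force: [0.1, 0.5, 0.5]
grip_width: 0.0428
grasp_force: 0.0
```

Run:
```python
from h import *
st(); a=snap("wrist","w3"); cv2.imwrite("pics/w3b.png",a[:,60:460])
```

```text
t 7.83 tcp [ 0.6214 -0.3796  0.021 ] phi -86.3 zax [ 0. -0. -1.] F [0.1 0.5 0.5] w 0.0428 g 0.0 j6 48
```

View pics/w3b.png

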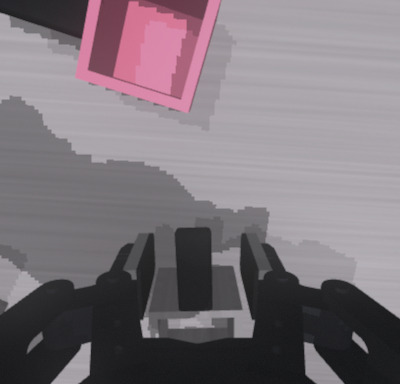

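Emit:
move_arm --force 60 --pt "0 0 -0.07 0 0 0 0" --pt "0 0 0 0 0 0 -1" --pt "0 0 0 0 0 0 -1" --pt "0 0 0 0 0 0 -1" --pt "0 0 0.3 0 0 0 -1" --pt "0 0 0.6 0 0 0 -1" --pt "0 0 0.8 0 0 0 -1" --pt "0 0 0.8 0 0 0 -1" --pt "0 0 0.8 0 0 0 -1" --pt "0 0.3 0.5 0 0 0 -1" --pt "0 0.6 0 0 0 0 -1"

```text
time: 9.25
tcp_pos: [0.6228, -0.3278, 0.2508]
ee_rot: [[0.998, 0.062, 0.008], [0.062, -0.998, -0.006], [0.008, 0.007, -1.0]]
ft_force: [-0.8, 1.1, 0.1]
grip_width: 0.0148
grasp_force: 58.6
```

Emit:
move_arm --pt "0 0.9 0 0 0 0 -1" --pt "0 0.9 0 0 0 0 -1" --pt "0 0.9 0 0 0 0 -1" --pt "0 0.9 0 0 0 0 -1" --pt "0 0.9 0 0 0 0 -1" --pt "0 0.9 0 0 0 0 -1" --pt "0 0.9 0 0 0 0 -1" --pt "0 0.9 0 0 0 0 -1" --pt "0 0.9 0 0 0 0 -1" --pt "0 0.9 0 0 0 0 -1" --pt "0 0.9 0 0 0 0 -1" --pt "0 0.9 0 0 0 0 -1"

```text
time: 10.75
tcp_pos: [0.621, 0.3241, 0.2458]
ee_rot: [[0.998, 0.064, 0.001], [0.064, -0.998, 0.0], [0.001, -0.0, -1.0]]
ft_force: [0.8, 0.5, -1.4]
grip_width: 0.0148
grasp_force: 58.5
```

Emit:
move_arm --pt "0 0.7 0 0 0 0 -1" --pt "0 0.5 0 0 0 0 -1" --pt "0 0.3 0 0 0 0 -1" --pt "0 0 0 0 0 0 -1" --pt "0 0 0 0 0 0 -1"

```text
time: 11.38
tcp_pos: [0.6215, 0.4111, 0.2447]
ee_rot: [[0.998, 0.063, 0.0], [0.063, -0.998, -0.001], [0.0, 0.001, -1.0]]
ft_force: [0.3, -0.7, -1.3]
grip_width: 0.0148
grasp_force: 58.5
```

Run:
```python
from h import *
st(); a=snap("wrist","w4"); cv2.imwrite("pics/w4b.png",cv2.resize(a,(800,600),interpolation=cv2.INTER_CUBIC))
```

```text
t 11.38 tcp [0.6215 0.4111 0.2447] phi -86.4 zax [ 0.    -0.001 -1.   ] F [ 0.3 -0.7 -1.3] w 0.0148 g 58.5 j6 113
```

View pics/w4b.png

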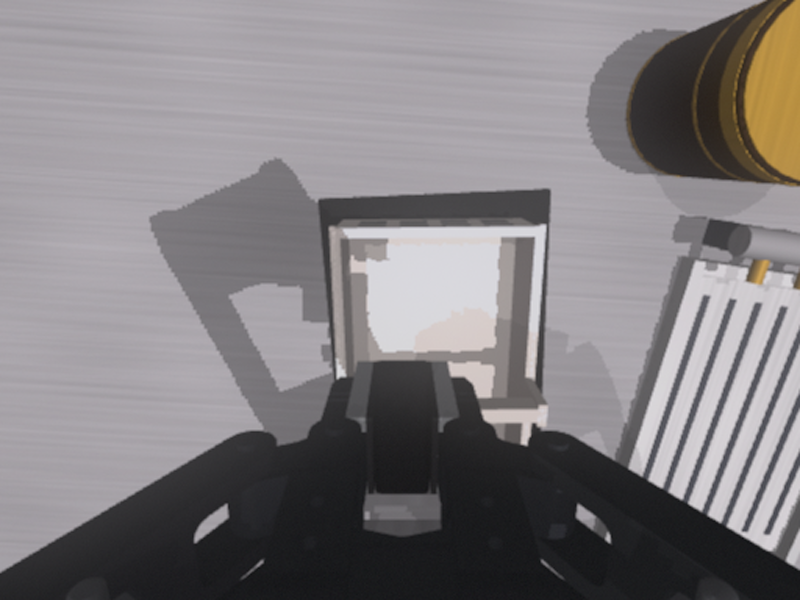

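The scoop is held level. Picture: mat corners (320,199) and (550,189), basket +x rim corners (331,227) and (547,225), bar end at about (545,405).

Run:
```python
from h import *
np.set_printoptions(precision=4,suppress=True)
s=1.5625; q=lambda l:[(u/s,v/s) for u,v in l]
def mid(P,L,n):
    d=P[1]-P[0]; a=np.arctan2(d[1],d[0])+np.pi/2  # left->right image is -y
    print(n,P,"len",np.linalg.norm(d),"yaw",np.degrees(a),"centre",(P.mean(0)-L*np.array([np.cos(a),np.sin(a),0]))[:2])
mid(px("w4",q([(320,199),(550,189)]),.004),.138,"mat")
mid(px("w4",q([(331,227),(547,225)]),.064),.116,"basket")
print("bar right end",px("w4",q([(545,383),(548,406)]),.104))
```

```text
mat [[0.6563 0.4759 0.004 ]
 [0.675  0.2992 0.004 ]] len 0.1776323932408338 yaw 6.061306178222385 centre [0.5284 0.373 ]
basket [[0.6442 0.4588 0.064 ]
 [0.6546 0.3159 0.064 ]] len 0.14332968947700356 yaw 4.143470980869836 centre [0.5337 0.379 ]
bar right end [[0.5591 0.3145 0.104 ]
 [0.5429 0.3102 0.104 ]]
```

Emit:
move_arm --pt "-0.15 0.13 0 0 0 0 -1" --pt "0 0 -0.6 0 0 0 -1" --pt "0 0 -0.8 0 0 0 -1" --pt "0 0 -0.7 0 0 0 -1" --pt "0 0 -0.6 0 0 0 -1" --pt "0 0 -0.4 0 0 0 -1" --pt "0 0 -0.3 0 0 0 -1" --pt "0 0 -0.15 0 0 0 -1" --pt "0 0 0 0 0 0 -1"

```text
time: 12.55
tcp_pos: [0.6123, 0.4203, 0.0316]
ee_rot: [[0.998, 0.064, 0.0], [0.064, -0.998, 0.0], [0.0, -0.0, -1.0]]
ft_force: [0.4, 0.5, 0.1]
grip_width: 0.0147
grasp_force: 60.2
```

Emit:
move_arm --pt "0 0 -0.05 0 0 0 -1" --pt "0 0 0 0 0 0 -0.4" --pt "0 0 0 0 0 0 -0.4" --pt "0 0 0.3 0 0 0 -0.4" --pt "0 0 0.6 0 0 0 -0.4" --pt "0 0 0.9 0 0 0 -0.4" --pt "0 0 0.9 0 0 0 -0.4" --pt "-0.1 -0.3 0.9 0 0 0 0" --pt "-0.15 -0.6 0.8 0 0 0 0" --pt "-0.15 -0.9 0 0 0 0 0" --pt "-0.15 -0.9 0 0 0 0 0" --pt "-0.15 -0.9 0 0 0 0 0"

```text
time: 14.05
tcp_pos: [0.5699, 0.2027, 0.2947]
ee_rot: [[0.998, 0.064, 0.003], [0.064, -0.998, 0.0], [0.003, -0.0, -1.0]]
ft_force: [0.9, -0.2, 0.6]
grip_width: 0.0431
grasp_force: 0.0
```

Emit:
move_arm --pt "-0.15 -0.9 0 0 0 0 0" --pt "-0.15 -0.9 0 0 0 0 0" --pt "-0.15 -0.9 0 0 0 0 0" --pt "-0.15 -0.9 0 0 0 0 0" --pt "-0.15 -0.9 0 0 0 0 0" --pt "-0.15 -0.9 0 0 0 0 0" --pt "-0.15 -0.9 0 0 0 0 0" --pt "-0.15 -0.9 0 0 0 0 0" --pt "-0.2 -0.9 0 0 0 0 0" --pt "0 -0.4 0 0 0 0 0" --pt "0 0 0 0 0 0 0"

```text
time: 15.42
tcp_pos: [0.4862, -0.307, 0.2934]
ee_rot: [[0.998, 0.062, 0.001], [0.062, -0.998, -0.0], [0.001, 0.0, -1.0]]
ft_force: [-0.1, 1.2, -0.2]
grip_width: 0.0428
grasp_force: 0.0
```

```bash
cat >> h.py <<'E'
def handles(f):
    im=cv2.imread("pics/"+f+".png"); g=cv2.GaussianBlur(im,(3,3),0).max(2)
    n,lab,stt,cen=cv2.connectedComponentsWithStats((g<75).astype(np.uint8))
    for i in range(1,n):
        a=stt[i,4]
        if 60<a<2500:
            P=np.argwhere(lab==i)[:,::-1].astype(np.float32)
            if P[:,1].max()>=380 : continue
            W=px(f,P,.04)[:,:2]; c=W.mean(0); U,S,V=np.linalg.svd(W-c,full_matrices=False)
            L=4*S/np.sqrt(len(W))*.866
            if not .025<L[0]<.07 or L[1]>.03: continue
            d=V[0]
            # cup side: brighter rim/colour sample at +-42 mm
            best=[]
            for sg in(1,-1):
                u,v=proj(f,[[*(c+sg*.042*d),.04]])[0].astype(int)
                best.append(im[max(v-7,0):v+8,max(u-7,0):u+8].reshape(-1,3).mean(0).round() if 0<=u<512 and 0<=v<384 else None)
            print("grip",c.round(4),"axis %.1f"%np.degrees(np.arctan2(d[1],d[0])),"size",L.round(3),"px",cen[i].round(),"+side",best[0],"-side",best[1])
E
python3 - <<'E'
from h import *
st(); handles("w2"); print(); snap("wrist","w5"); handles("w5")
E
```

```text
t 15.43 tcp [ 0.4862 -0.307   0.2934] phi -86.5 zax [ 0.001 -0.    -1.   ] F [-0.1  1.2 -0.2] w 0.0428 g 0.0 j6 46
grip [ 0.619  -0.3778] axis -176.2 size [0.036 0.014] px [323.  57.] +side [167. 162. 166.] -side [159. 153. 158.]
grip [ 0.5945 -0.2579] axis 153.1 size [0.036 0.013] px [221.  72.] +side [165. 160. 164.] -side [164. 158. 162.]
grip [ 0.5809 -0.0705] axis -92.9 size [0.028 0.018] px [64. 73.] +side [160. 155. 159.] -side [132. 128. 131.]
grip [ 0.5006 -0.3924] axis 150.9 size [0.036 0.014] px [323. 157.] +side [152. 147. 151.] -side [163. 157. 162.]
grip [ 0.4496 -0.2514] axis -172.0 size [0.039 0.015] px [212. 188.] +side [139. 134. 138.] -side [121. 117. 120.]
grip [ 0.4446 -0.4876] axis 170.0 size [0.036 0.015] px [387. 203.] +side [162. 157. 161.] -side [106.  62.  88.]

grip [ 0.5946 -0.2581] axis 152.1 size [0.036 0.014] px [221.  64.] +side [163. 157. 161.] -side [162. 156. 160.]
grip [ 0.5805 -0.0703] axis -94.9 size [0.028 0.018] px [62. 67.] +side [158. 153. 157.] -side [129. 125. 128.]
grip [ 0.5007 -0.3925] axis 150.2 size [0.036 0.014] px [324. 150.] +side [155. 150. 153.] -side [161. 156. 160.]
grip [ 0.4497 -0.2515] axis -171.6 size [0.039 0.015] px [213. 182.] +side [141. 137. 140.] -side [115. 111. 114.]
grip [ 0.4446 -0.4877] axis 171.0 size [0.037 0.015] px [390. 197.] +side [161. 155. 159.] -side [108.  62.  89.]
```

Emit:
move_arm --pt "0.07 -0.36 -0.2 0 0 -0.9 0" --pt "0.07 -0.36 -0.4 0 0 -0.9 0" --pt "0.07 -0.36 -0.6 0 0 -0.9 0" --pt "0.06 -0.36 -0.7 0 0 -0.63 0" --pt "0 0 -0.8 0 0 0 0" --pt "0 0 -0.8 0 0 0 0" --pt "0 0 -0.6 0 0 0 0" --pt "0 0 -0.3 0 0 0 0" --pt "0 0 -0.2 0 0 0 0" --pt "0 0 0 0 0 0 0"

```text
time: 16.73
tcp_pos: [0.5029, -0.3919, 0.0168]
ee_rot: [[0.87, -0.494, 0.0], [-0.494, -0.87, -0.0], [0.0, -0.0, -1.0]]
ft_force: [-0.5, -0.5, 0.1]
grip_width: 0.0428
grasp_force: 0.0
```

Emit:
move_arm --pt "0 0 0 0 0 0 -1" --pt "0 0 0 0 0 0 -1" --pt "0 0 0 0 0 0 -1" --pt "0 0 0.3 0 0 0 -1" --pt "0 0 0.6 0 0 0 -1" --pt "0 0 0.8 0 0 0 -1" --pt "0 0 0.8 0 0 0 -1" --pt "0.1 0.2 0.8 0 0 0.6 -1" --pt "0.1 0.6 0.6 0 0 0.8 -1" --pt "0.1 0.9 0 0 0 0.9 -1" --pt "0.1 0.9 0 0 0 0.9 -1" --pt "0.15 0.9 0 0 0 0.15 -1"

```text
time: 18.23
tcp_pos: [0.535, -0.1805, 0.2514]
ee_rot: [[0.998, 0.068, 0.001], [0.068, -0.998, -0.0], [0.001, 0.0, -1.0]]
ft_force: [-0.0, 0.0, -1.0]
grip_width: 0.0146
grasp_force: 58.5
```

Emit:
move_arm --pt "0.15 0.9 0 0 0 0 -1" --pt "0.15 0.9 0 0 0 0 -1" --pt "0.15 0.9 0 0 0 0 -1" --pt "0.15 0.9 0 0 0 0 -1" --pt "0.15 0.9 0 0 0 0 -1" --pt "0.15 0.9 0 0 0 0 -1" --pt "0.15 0.9 0 0 0 0 -1" --pt "0.15 0.9 0 0 0 0 -1" --pt "0.15 0.9 0 0 0 0 -1" --pt "0 0.6 0 0 0 0 -1" --pt "0 0 0 0 0 0 -1"

```text
time: 19.6
tcp_pos: [0.6153, 0.3426, 0.2506]
ee_rot: [[0.997, 0.072, -0.0], [0.072, -0.997, 0.0], [-0.0, -0.0, -1.0]]
ft_force: [-0.3, -0.9, -0.2]
grip_width: 0.0143
grasp_force: 58.6
```

Run:
```python
from h import *
st()
```

```text
t 19.60 tcp [0.6153 0.3426 0.2506] phi -85.9 zax [-0.  0. -1.] F [-0.3 -0.9 -0.2] w 0.0143 g 58.6 j6 108
```

Emit:
move_arm --pt "0.03 0.14 0 0 0 0 -1" --pt "0 0 -0.6 0 0 0 -1" --pt "0 0 -0.8 0 0 0 -1" --pt "0 0 -0.7 0 0 0 -1" --pt "0 0 -0.6 0 0 0 -1" --pt "0 0 -0.5 0 0 0 -1" --pt "0 0 -0.3 0 0 0 -1" --pt "0 0 -0.2 0 0 0 -1" --pt "0 0 0 0 0 0 -1"

```text
time: 20.72
tcp_pos: [0.6188, 0.3481, 0.029]
ee_rot: [[0.998, 0.067, 0.001], [0.067, -0.998, 0.0], [0.001, -0.0, -1.0]]
ft_force: [0.4, -1.0, -1.3]
grip_width: 0.0149
grasp_force: 58.6
```

Emit:
move_arm --pt "0 0 0 0 0 0 -0.4" --pt "0 0 0 0 0 0 -0.4" --pt "0 0 0.3 0 0 0 -0.4" --pt "0 0 0.6 0 0 0 -0.4" --pt "0 0 0.9 0 0 0 -0.4" --pt "0 0 0.9 0 0 0 -0.4" --pt "-0.1 -0.3 0.9 0 0 0 0" --pt "-0.2 -0.6 0.8 0 0 0 0" --pt "-0.2 -0.9 0 0 0 0 0" --pt "-0.2 -0.9 0 0 0 0 0" --pt "-0.2 -0.9 0 0 0 0 0" --pt "-0.2 -0.9 0 0 0 0 0"

```text
time: 22.22
tcp_pos: [0.5517, 0.0765, 0.2945]
ee_rot: [[0.998, 0.068, 0.003], [0.068, -0.998, -0.0], [0.003, 0.001, -1.0]]
ft_force: [1.0, -0.2, 1.2]
grip_width: 0.0427
grasp_force: 0.0
```

Emit:
move_arm --pt "-0.15 -0.9 0 0 0 0 0" --pt "-0.15 -0.9 0 0 0 0 0" --pt "-0.15 -0.9 0 0 0 0 0" --pt "-0.15 -0.9 0 0 0 0 0" --pt "-0.15 -0.9 0 0 0 0 0" --pt "-0.15 -0.9 0 0 0 0 0" --pt "-0.15 -0.6 0 0 0 0 0" --pt "0 0 0 0 0 0 0"

```text
time: 23.22
tcp_pos: [0.4883, -0.2844, 0.294]
ee_rot: [[0.998, 0.063, 0.001], [0.063, -0.998, -0.002], [0.001, 0.002, -1.0]]
ft_force: [1.0, -0.2, -0.6]
grip_width: 0.0427
grasp_force: 0.0
```

Run:
```python
from h import *
st(); snap("wrist","w6"); handles("w6")
```

```text
t 23.23 tcp [ 0.4883 -0.2844  0.294 ] phi -86.4 zax [ 0.001 -0.002 -1.   ] F [ 1.  -0.2 -0.6] w 0.0427 g 0.0 j6 47
grip [ 0.5945 -0.2578] axis 152.6 size [0.036 0.013] px [240.  68.] +side [168. 162. 166.] -side [161. 156. 160.]
grip [ 0.5806 -0.07  ] axis -95.5 size [0.026 0.018] px [81. 69.] +side [158. 153. 157.] -side [140. 136. 139.]
grip [ 0.4494 -0.2513] axis -171.2 size [0.039 0.014] px [229. 185.] +side [143. 138. 142.] -side [125. 121. 124.]
grip [ 0.4447 -0.4876] axis 171.1 size [0.036 0.015] px [406. 199.] +side [161. 155. 160.] -side [101.  60.  84.]
```

Emit:
move_arm --pt "0.45 0.11 -0.2 0 0 -0.8 0" --pt "0.45 0.11 -0.4 0 0 -0.8 0" --pt "0.45 0.11 -0.6 0 0 -0.8 0" --pt "0.45 0.1 -0.7 0 0 -0.7 0" --pt "0 0 -0.8 0 0 0 0" --pt "0 0 -0.8 0 0 0 0" --pt "0 0 -0.6 0 0 0 0" --pt "0 0 -0.3 0 0 0 0" --pt "0 0 -0.22 0 0 0 0" --pt "0 0 0 0 0 0 0"

```text
time: 24.52
tcp_pos: [0.5975, -0.2557, 0.0155]
ee_rot: [[0.89, -0.456, 0.0], [-0.456, -0.89, 0.0], [0.0, -0.0, -1.0]]
ft_force: [-0.5, 0.5, -0.1]
grip_width: 0.043
grasp_force: 0.0
```

Emit:
move_arm --pt "0 0 0 0 0 0 -1" --pt "0 0 0 0 0 0 -1" --pt "0 0 0 0 0 0 -1" --pt "0 0 0.3 0 0 0 -1" --pt "0 0 0.6 0 0 0 -1" --pt "0 0 0.8 0 0 0 -1" --pt "0 0 0.8 0 0 1 -1" --pt "0 0.1 0.8 0 0 1 -1" --pt "-0.1 0.3 0.6 0 0 1 -1" --pt "-0.1 0.5 0 0 0 1 -1" --pt "-0.2 0.7 0 0 0 1 -1" --pt "-0.2 0.7 0 0 0 1 -1"

```text
time: 26.02
tcp_pos: [0.5604, -0.1169, 0.2501]
ee_rot: [[0.837, 0.547, 0.0], [0.547, -0.837, 0.0], [0.0, 0.0, -1.0]]
ft_force: [0.1, -0.1, -0.7]
grip_width: 0.0145
grasp_force: 58.3
```

Emit:
move_arm --pt "-0.2 0.7 0 0 0 1 -1" --pt "-0.2 0.7 0 0 0 1 -1" --pt "-0.2 0.7 0 0 0 1 -1" --pt "-0.2 0.7 0 0 0 1 -1" --pt "-0.2 0.7 0 0 0 1 -1" --pt "-0.2 0.7 0 0 0 1 -1" --pt "-0.2 0.7 0 0 0 1 -1" --pt "-0.2 0.7 0 0 0 1 -1" --pt "-0.2 0.7 0 0 0 1 -1" --pt "0 0.7 0 0 0 1 -1" --pt "0 0.4 0 0 0 1 -1" --pt "0 0.2 0 0 0 1 -1"

```text
time: 27.52
tcp_pos: [0.4525, 0.3393, 0.2499]
ee_rot: [[-0.893, 0.449, 0.0], [0.449, 0.893, 0.0], [0.0, 0.0, -1.0]]
ft_force: [-0.2, -0.7, -1.3]
grip_width: 0.0145
grasp_force: 58.4
```

Emit:
move_arm --pt "0 0 0 0 0 1 -1" --pt "0 0 0 0 0 1 -1" --pt "0 0 0 0 0 1 -1" --pt "0 0 0 0 0 0 -1" --pt "0 0 0 0 0 0 -1"

```text
time: 28.15
tcp_pos: [0.453, 0.3379, 0.2496]
ee_rot: [[-0.999, -0.048, 0.0], [-0.048, 0.999, -0.0], [-0.0, -0.0, -1.0]]
ft_force: [-0.1, 0.2, -0.3]
grip_width: 0.0145
grasp_force: 58.4
```

Run:
```python
from h import *
st()
a=snap("wrist","w7"); cv2.imwrite("pics/w7b.png",cv2.resize(a,(800,600),interpolation=cv2.INTER_CUBIC))
```

```text
t 28.15 tcp [0.453  0.3379 0.2496] phi 92.7 zax [ 0. -0. -1.] F [-0.1  0.2 -0.3] w 0.0145 g 58.4 j6 -65
```

View pics/w7b.png

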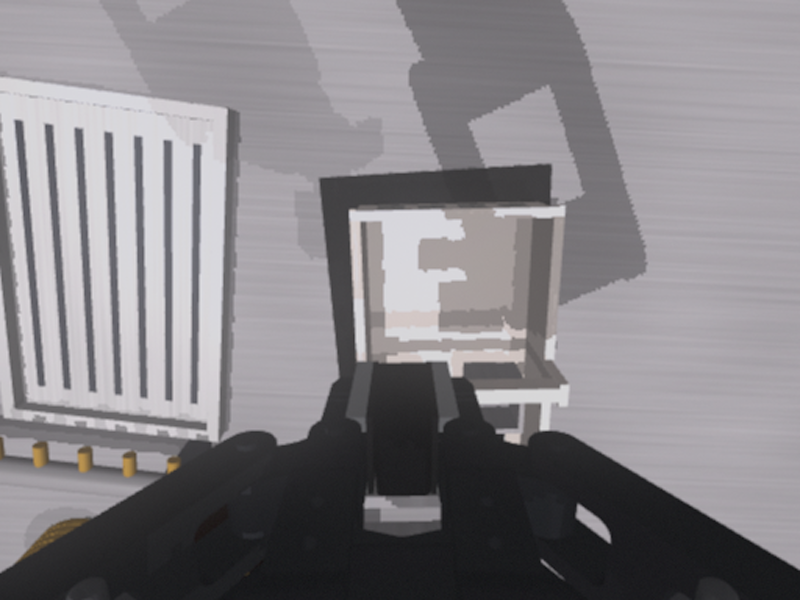

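Picture: basket −x rim corners (350,211) and (565,207), mat corners (320,180) and (551,166), tray rim corners (230,107) and (217,440).

Run:
```python
from h import *
np.set_printoptions(precision=4,suppress=True)
s=1.5625; q=lambda l:[(u/s,v/s) for u,v in l]
def mid(P,L,n):
    d=P[1]-P[0]; a=np.arctan2(d[1],d[0])-np.pi/2
    print(n,P,"len",np.linalg.norm(d),"yaw",np.degrees(a),"centre",(P.mean(0)+L*np.array([np.cos(a),np.sin(a),0]))[:2])
mid(px("w7",q([(320,180),(551,166)]),.004),.138,"mat")
mid(px("w7",q([(350,211),(565,207)]),.064),.116,"basket")
print("tray -x+y, +x+y corners",px("w7",q([(230,107),(217,440)]),.018))
M=px("w4",q([(320,199),(550,189)]),.004);N=px("w7",q([(320,180),(551,166)]),.004)
print("mat diag len",np.linalg.norm(M[0]-N[0]),np.linalg.norm(M[1]-N[1]), np.vstack([M,N]).mean(0), M,N)
```

```text
mat [[0.4032 0.2715 0.004 ]
 [0.3841 0.4491 0.004 ]] len 0.17860619803289177 yaw 6.1127865469768325 centre [0.5309 0.375 ]
basket [[0.4189 0.3012 0.064 ]
 [0.4094 0.4442 0.064 ]] len 0.14334786110463385 yaw 3.8041467058016725 centre [0.5299 0.3804]
tray -x+y, +x+y corners [[0.3544 0.2092 0.018 ]
 [0.6289 0.1836 0.018 ]]
mat diag len 0.32530028683077805 0.32727028098172956 [0.5297 0.3739 0.004 ] [[0.6563 0.4759 0.004 ]
 [0.675  0.2992 0.004 ]] [[0.4032 0.2715 0.004 ]
 [0.3841 0.4491 0.004 ]]
```

Emit:
move_arm --pt "0 0.04 0 0 0 0.12 -1" --pt "0 0 -0.6 0 0 0 -1" --pt "0 0 -0.8 0 0 0 -1" --pt "0 0 -0.7 0 0 0 -1" --pt "0 0 -0.6 0 0 0 -1" --pt "0 0 -0.5 0 0 0 -1" --pt "0 0 -0.3 0 0 0 -1" --pt "0 0 -0.15 0 0 0 -1" --pt "0 0 0 0 0 0 -1"

```text
time: 29.32
tcp_pos: [0.4534, 0.3405, 0.0304]
ee_rot: [[-0.997, -0.071, 0.0], [-0.071, 0.997, 0.0], [-0.0, 0.0, -1.0]]
ft_force: [-0.1, -0.7, 0.3]
grip_width: 0.0147
grasp_force: 58.4
```

Emit:
move_arm --pt "0 0 0 0 0 0 -0.4" --pt "0 0 0 0 0 0 -0.4" --pt "0 0 0.3 0 0 0 -0.4" --pt "0 0 0.6 0 0 0 -0.4" --pt "0 0 0.9 0 0 0 -0.4" --pt "0 0 0.9 0 0 0 -0.4" --pt "0 -0.3 0.9 0 0 0 0" --pt "0 -0.6 0.8 0 0 0 0" --pt "0.1 -0.9 0 0 0 0 0" --pt "0.1 -0.9 0 0 0 0 0" --pt "0.1 -0.9 0 0 0 0 0" --pt "0.1 -0.9 0 0 0 0 0"

```text
time: 30.82
tcp_pos: [0.4772, 0.0688, 0.2963]
ee_rot: [[-0.997, -0.071, 0.003], [-0.071, 0.997, -0.0], [-0.003, -0.0, -1.0]]
ft_force: [1.4, 0.5, 0.1]
grip_width: 0.0424
grasp_force: 0.0
```

Emit:
move_arm --pt "0.1 -0.9 0 0 0 0 0" --pt "0.1 -0.9 0 0 0 0 0" --pt "0.1 -0.9 0 0 0 0 0" --pt "0.1 -0.9 0 0 0 0 0" --pt "0 -0.9 0 0 0 0 0" --pt "0 -0.8 0 0 0 0 0" --pt "0 0 0 0 0 0 0"

```text
time: 31.7
tcp_pos: [0.5007, -0.2508, 0.2957]
ee_rot: [[-0.998, -0.066, 0.001], [-0.066, 0.998, -0.002], [-0.001, -0.002, -1.0]]
ft_force: [0.2, 0.4, -0.2]
grip_width: 0.0426
grasp_force: 0.0
```

Run:
```python
from h import *
st(); snap("wrist","w8"); handles("w8")
```

```text
t 31.70 tcp [ 0.5007 -0.2508  0.2957] phi 93.8 zax [ 0.001 -0.002 -1.   ] F [ 0.2  0.4 -0.2] w 0.0426 g 0.0 j6 -129
grip [ 0.3232 -0.0392] axis 98.3 size [0.045 0.029] px [453.  15.] +side [110. 106. 109.] -side [154. 149. 153.]
grip [ 0.3653 -0.051 ] axis -53.1 size [0.028 0.021] px [435.  54.] +side [129. 125. 128.] -side [98. 95. 97.]
grip [ 0.4443 -0.4873] axis -8.6 size [0.038 0.016] px [69. 99.] +side [93. 57. 79.] -side [162. 157. 161.]
grip [ 0.4489 -0.251 ] axis 8.2 size [0.036 0.012] px [260. 116.] +side [167. 162. 166.] -side [178. 172. 176.]
grip [ 0.5734 -0.0682] axis 24.9 size [0.029 0.019] px [387. 218.] +side [134. 130. 133.] -side [112. 108. 111.]
```

Emit:
move_arm --pt "-0.2 0 -0.2 0 0 0.46 0" --pt "-0.2 0 -0.4 0 0 0 0" --pt "-0.2 0 -0.6 0 0 0 0" --pt "-0.22 0 -0.7 0 0 0 0" --pt "0 0 -0.8 0 0 0 0" --pt "0 0 -0.8 0 0 0 0" --pt "0 0 -0.6 0 0 0 0" --pt "0 0 -0.3 0 0 0 0" --pt "0 0 -0.23 0 0 0 0" --pt "0 0 0 0 0 0 0"

```text
time: 33.0
tcp_pos: [0.4522, -0.2473, 0.0166]
ee_rot: [[-0.988, -0.151, -0.0], [-0.151, 0.988, 0.0], [0.0, 0.0, -1.0]]
ft_force: [0.1, 0.2, -0.2]
grip_width: 0.0427
grasp_force: 0.0
```

Emit:
move_arm --pt "0 0 0 0 0 0 -1" --pt "0 0 0 0 0 0 -1" --pt "0 0 0 0 0 0 -1" --pt "0 0 0.3 0 0 0 -1" --pt "0 0 0.6 0 0 0 -1" --pt "0 0 0.8 0 0 0 -1" --pt "0 0 0.8 0 0 -1 -1" --pt "0 0.1 0.8 0 0 -1 -1" --pt "0 0.3 0.6 0 0 -1 -1" --pt "0 0.5 0 0 0 -1 -1" --pt "0 0.7 0 0 0 -1 -1" --pt "0 0.7 0 0 0 -1 -1"

```text
time: 34.5
tcp_pos: [0.4514, -0.1085, 0.2514]
ee_rot: [[-0.62, 0.785, 0.001], [0.785, 0.62, -0.0], [-0.001, 0.0, -1.0]]
ft_force: [1.0, 0.7, -0.2]
grip_width: 0.0146
grasp_force: 58.5
```

Emit:
move_arm --pt "0 0.7 0 0 0 -1 -1" --pt "0 0.7 0 0 0 -1 -1" --pt "0 0.7 0 0 0 -1 -1" --pt "0 0.7 0 0 0 -1 -1" --pt "0 0.7 0 0 0 -1 -1" --pt "0 0.7 0 0 0 -1 -1" --pt "0 0.7 0 0 0 -1 -1" --pt "0 0.7 0 0 0 -1 -1" --pt "0 0.7 0 0 0 -1 -1" --pt "0 0.7 0 0 0 -1 -1" --pt "0 0.7 0 0 0 -1 -1" --pt "0 0.5 0 0 0 -1 -1"

```text
time: 36.0
tcp_pos: [0.4512, 0.3838, 0.2512]
ee_rot: [[0.989, 0.146, -0.0], [0.146, -0.989, -0.0], [-0.0, 0.0, -1.0]]
ft_force: [1.2, 0.1, -0.6]
grip_width: 0.0149
grasp_force: 58.5
```

Emit:
move_arm --pt "0 0.1 0 0 0 -0.4 -1" --pt "0 0 0 0 0 0 -1" --pt "0 0 0 0 0 0 -1"

```text
time: 36.38
tcp_pos: [0.4518, 0.3878, 0.2508]
ee_rot: [[0.997, 0.082, -0.0], [0.082, -0.997, -0.0], [-0.0, 0.0, -1.0]]
ft_force: [0.5, -1.0, -1.0]
grip_width: 0.0145
grasp_force: 58.5
```

Run:
```python
from h import *
st()
```

```text
t 36.38 tcp [0.4518 0.3878 0.2508] phi -85.3 zax [-0. -0. -1.] F [ 0.5 -1.  -1. ] w 0.0145 g 58.5 j6 118
```

Emit:
move_arm --pt "-0.07 0.34 0 0 0 -0.07 -1" --pt "0 0 -0.6 0 0 0 -1" --pt "0 0 -0.8 0 0 0 -1" --pt "0 0 -0.7 0 0 0 -1" --pt "0 0 -0.6 0 0 0 -1" --pt "0 0 -0.5 0 0 0 -1" --pt "0 0 -0.3 0 0 0 -1" --pt "0 0 -0.15 0 0 0 -1" --pt "0 0 0 0 0 0 -1"

```text
time: 37.5
tcp_pos: [0.448, 0.4088, 0.0317]
ee_rot: [[0.998, 0.069, 0.0], [0.069, -0.998, 0.0], [0.0, -0.0, -1.0]]
ft_force: [0.6, -0.1, -0.4]
grip_width: 0.0144
grasp_force: 58.6
```

Emit:
move_arm --pt "0 0 -0.03 0 0 0 -0.4" --pt "0 0 0 0 0 0 -0.4" --pt "0 0 0.3 0 0 0 -0.4" --pt "0 0 0.6 0 0 0 -0.4" --pt "0 0 0.9 0 0 0 -0.4" --pt "0 0 0.9 0 0 0 -0.4" --pt "0.3 0 0.9 0 0 0 0" --pt "0.5 -0.2 0.9 0 0 0 0" --pt "0.5 -0.2 0 0 0 0 0" --pt "0.1 0 0 0 0 0 0" --pt "0 0 0 0 0 0 0"

```text
time: 38.88
tcp_pos: [0.531, 0.3848, 0.2992]
ee_rot: [[0.998, 0.069, -0.001], [0.069, -0.998, -0.0], [-0.001, -0.0, -1.0]]
ft_force: [0.1, 0.0, -0.1]
grip_width: 0.0424
grasp_force: 0.0
```

Run:
```python
from h import *
st()
a=snap("side","d1"); b=snap("scene","s1"); snap("wrist","w9")
cv2.imwrite("pics/m1.png",np.hstack([cv2.resize(a[210:370,60:220],(400,400),interpolation=cv2.INTER_CUBIC),cv2.resize(b[100:200,310:410],(400,400),interpolation=cv2.INTER_CUBIC)]))
```

```text
t 38.88 tcp [0.531  0.3848 0.2992] phi -86.0 zax [-0.001 -0.    -1.   ] F [ 0.1  0.  -0.1] w 0.0424 g 0.0 j6 114
```

View pics/m1.png

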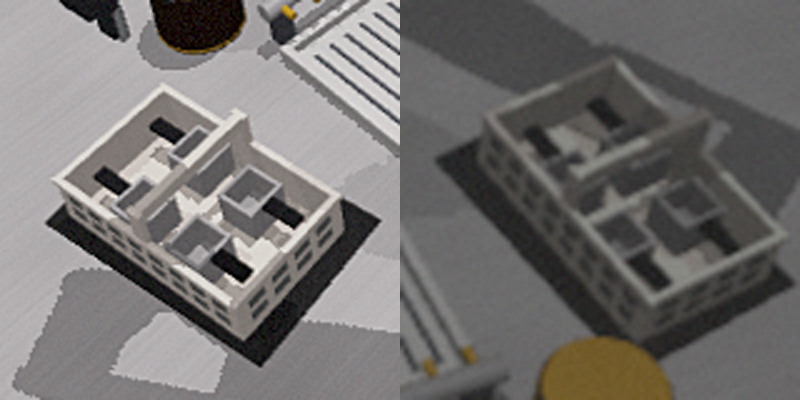

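Side and scene crops show all four scoops upright in the basket. Next I grip the bar.

Emit:
move_arm --pt "0 -0.08 0 0 0 1 0" --pt "0 0 0 0 0 1 0" --pt "0 0 0 0 0 1 0" --pt "0 0 0 0 0 1 0" --pt "0 0 0 0 0 1 0" --pt "0 0 -0.3 0 0 1 0" --pt "0 0 -0.5 0 0 1 0" --pt "0 0 -0.6 0 0 1 0" --pt "0 0 -0.6 0 0 1 0" --pt "0 0 -0.3 0 0 0 0" --pt "0 0 0 0 0 0 0"

```text
time: 40.4
tcp_pos: [0.5301, 0.3799, 0.1596]
ee_rot: [[-0.068, 0.998, -0.003], [0.998, 0.068, -0.002], [-0.002, -0.004, -1.0]]
ft_force: [0.3, 1.2, 0.5]
grip_width: 0.0427
grasp_force: 0.0
```

Run:
```python
from h import *
np.set_printoptions(precision=4,suppress=True)
st(); a=snap("wrist","w10")
s=1.5625
print("tin1 top",px("s0",[(564/s,311/s)],.13),px("d0",[(209/s,291/s)],.13))
cv2.imwrite("pics/w10b.png",a[60:])
```

```text
t 40.40 tcp [0.5301 0.3799 0.1596] phi 3.9 zax [-0.003 -0.002 -1.   ] F [0.3 1.2 0.5] w 0.0427 g 0.0 j6 24
tin1 top [[0.7459 0.199  0.13  ]] [[0.7337 0.2025 0.13  ]]
```

View pics/w10b.png

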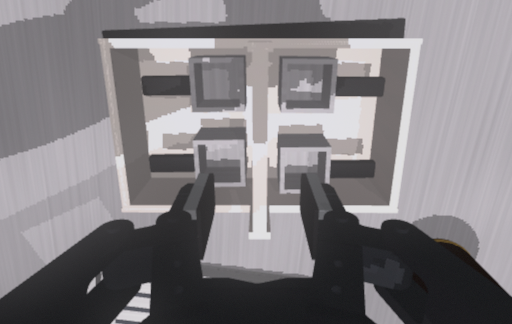

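Emit:
move_arm --force 110 --pt "0 0 -0.5 0 0 0 0" --pt "0 0 -0.5 0 0 0 0" --pt "0 0 -0.3 0 0 0 0" --pt "0 0 -0.08 0 0 0 0" --pt "0 0 0 0 0 0 -1" --pt "0 0 0 0 0 0 -1" --pt "0 0 0 0 0 0 -1" --pt "0 0 0 0 0 0 -1"

```text
time: 41.45
tcp_pos: [0.5326, 0.3807, 0.0804]
ee_rot: [[-0.069, 0.998, 0.002], [0.998, 0.069, 0.001], [0.001, 0.003, -1.0]]
ft_force: [-0.7, 0.1, 5.6]
grip_width: 0.008
grasp_force: 108.1
```

Emit:
move_arm --pt "0 0 0.1 0 0 0 -1" --pt "0 0 0.15 0 0 0 -1" --pt "0 0 0.2 0 0 0 -1" --pt "0 0 0.15 0 0 0 -1" --pt "0 0 0 0 0 0 -1"

```text
time: 42.08
tcp_pos: [0.5326, 0.3806, 0.1162]
ee_rot: [[-0.069, 0.998, 0.003], [0.998, 0.069, 0.002], [0.001, 0.003, -1.0]]
ft_force: [1.4, 0.7, -5.5]
grip_width: 0.0074
grasp_force: 107.4
```

Emit:
move_arm --pt "-0.05 -0.2 0 0 0 0 -1" --pt "-0.08 -0.4 0 0 0 -0.1 -1" --pt "-0.09 -0.5 0 0 0 -0.15 -1" --pt "-0.09 -0.5 0 0 0 -0.15 -1" --pt "-0.09 -0.5 0 0 0 -0.15 -1" --pt "-0.09 -0.5 0 0 0 -0.15 -1" --pt "-0.09 -0.5 0 0 0 -0.1 -1" --pt "-0.09 -0.5 0 0 0 -0.1 -1" --pt "-0.08 -0.5 0 0 0 0 -1" --pt "-0.05 -0.3 0 0 0 0 -1" --pt "-0.02 -0.18 0 0 0 0 -1" --pt "0 0 0 0 0 0 -1"

```text
time: 43.58
tcp_pos: [0.4824, 0.1051, 0.1146]
ee_rot: [[0.089, 0.996, 0.0], [0.996, -0.089, 0.0], [0.0, 0.0, -1.0]]
ft_force: [-0.2, 0.3, -5.9]
grip_width: 0.0081
grasp_force: 107.5
```

Run:
```python
from h import *
st(); a=snap("wrist","w11")
cv2.imwrite("pics/w11b.png",cv2.resize(a,(800,600),interpolation=cv2.INTER_CUBIC))
```

```text
t 43.58 tcp [0.4824 0.1051 0.1146] phi -5.1 zax [ 0.  0. -1.] F [-0.2  0.3 -5.9] w 0.0081 g 107.5 j6 7
```

View pics/w11b.png

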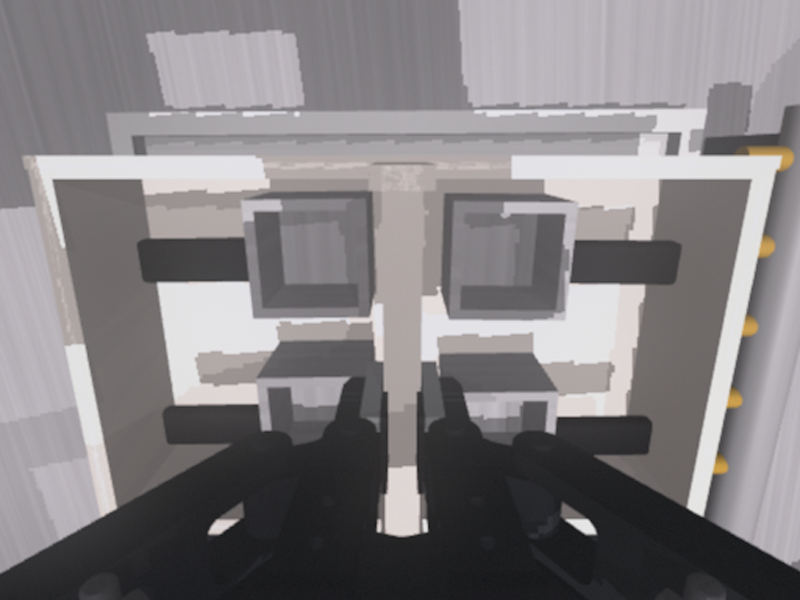

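Picture: the basket is held over the tray. Tray +y rim outer corners are at (110,115) and (704,109); basket rim corners are at (27,157) and (780,156).

Run:
```python
from h import *
np.set_printoptions(precision=4,suppress=True)
s=1.5625; q=lambda l:[(u/s,v/s) for u,v in l]
def mid(P,L,n):
    d=P[1]-P[0]; a=np.arctan2(d[1],d[0])
    print(n,P,"len",np.linalg.norm(d),"yaw",np.degrees(a),"centre",(P.mean(0)-L*np.array([-np.sin(a),np.cos(a),0]))[:2])
mid(px("w11",q([(110,115),(704,109)]),.018),.092,"tray")
mid(px("w11",q([(27,157),(780,156)]),.098),.070,"basket")
```

```text
tray [[0.3562 0.2056 0.018 ]
 [0.6291 0.184  0.018 ]] len 0.2736847375731581 yaw -4.529148860813707 centre [0.4854 0.1031]
basket [[0.3712 0.1861 0.098 ]
 [0.6072 0.1654 0.098 ]] len 0.23692773467979572 yaw -5.000336549138836 centre [0.4831 0.106 ]
```

Emit:
move_arm --pt "0.04 -0.02 0 0 0 0 -1" --pt "0 0 -0.15 0 0 0 -1" --pt "0 0 -0.15 0 0 0 -1" --pt "0 0 -0.12 0 0 0 -1" --pt "0 0 -0.06 0 0 0 -1" --pt "0 0 0 0 0 0 -1"

```text
time: 44.38
tcp_pos: [0.4844, 0.1041, 0.0852]
ee_rot: [[0.088, 0.996, -0.001], [0.996, -0.088, -0.0], [-0.0, -0.001, -1.0]]
ft_force: [0.1, 0.2, -4.9]
grip_width: 0.0082
grasp_force: 107.5
```

Emit:
move_arm --pt "0 0 -0.06 0 0 0 -1" --pt "0 0 0 0 0 0 -1"

```text
time: 44.62
tcp_pos: [0.4852, 0.1041, 0.0824]
ee_rot: [[0.088, 0.996, 0.001], [0.996, -0.088, 0.0], [0.0, 0.001, -1.0]]
ft_force: [-0.8, 0.1, -3.1]
grip_width: 0.0076
grasp_force: 107.8
```

Emit:
move_arm --pt "0 0 -0.02 0 0 0 -1" --pt "0 0 0 0 0 0 -0.3" --pt "0 0 0 0 0 0 -0.2" --pt "0 0 0 0 0 0 -0.1" --pt "0 0 0.3 0 0 0 -0.1" --pt "0 0 0.7 0 0 0 -0.1" --pt "0 0 0.7 0 0 0 0" --pt "-0.05 -0.5 0.7 0 0 0 0" --pt "-0.09 -0.9 0 0 0 0 0" --pt "-0.1 -0.9 0 0 0 0 0" --pt "-0.1 -0.9 0 0 0 0 0" --pt "0 -0.68 0 0 0 0 0"

```text
time: 46.12
tcp_pos: [0.4639, -0.1307, 0.2252]
ee_rot: [[0.089, 0.996, 0.001], [0.996, -0.089, -0.0], [-0.0, 0.001, -1.0]]
ft_force: [1.0, 0.3, -0.2]
grip_width: 0.0428
grasp_force: 0.0
```

Emit:
move_arm --pt "0 0 0 0 0 0 0" --pt "0 0 0 0 0 0 0"

```text
time: 46.38
tcp_pos: [0.4643, -0.1283, 0.2248]
ee_rot: [[0.088, 0.996, -0.0], [0.996, -0.088, 0.001], [0.001, -0.0, -1.0]]
ft_force: [-0.7, -0.2, -0.1]
grip_width: 0.043
grasp_force: 0.0
```

Run:
```python
from h import *
st(); a=snap("wrist","w12")
d=snap("side","d2"); np.set_printoptions(precision=3,suppress=True)
cv2.imwrite("pics/m2.png",np.hstack([cv2.resize(d[150:300,150:320],(453,400)),a[:,200:][:384,:330].copy() if False else cv2.resize(a,(347,400))]))
h=np.array([.472,-.0445]);a=np.radians(-94.8+9*np.arange(12));p=h+.085*np.c_[np.cos(a),np.sin(a)]
print((np.diff(p,axis=0)/.06).round(2).tolist(), p.round(3).tolist())
```

```text
t 46.38 tcp [ 0.4643 -0.1283  0.2248] phi -5.0 zax [-0.     0.001 -1.   ] F [-0.7 -0.2 -0.1] w 0.0430 g 0.0 j6 -21
[[0.22, -0.0], [0.22, 0.03], [0.21, 0.07], [0.2, 0.1], [0.18, 0.13], [0.16, 0.16], [0.13, 0.18], [0.1, 0.2], [0.07, 0.21], [0.04, 0.22], [0.0, 0.22]] [[0.465, -0.129], [0.478, -0.129], [0.491, -0.127], [0.504, -0.123], [0.516, -0.117], [0.527, -0.109], [0.536, -0.1], [0.544, -0.089], [0.55, -0.077], [0.555, -0.065], [0.557, -0.052], [0.557, -0.038]]
```

View pics/m2.png

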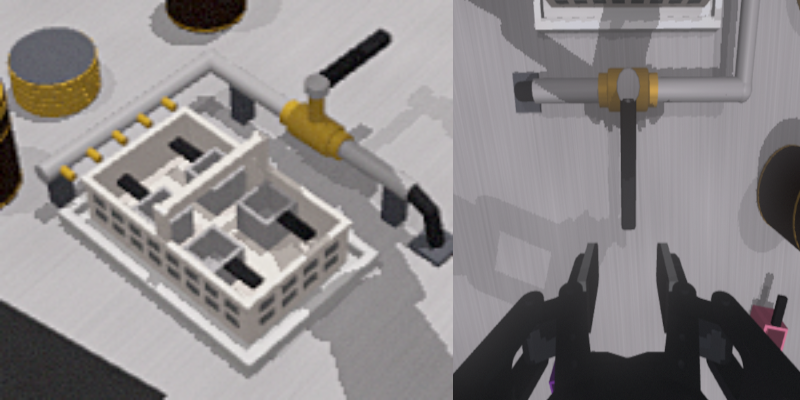

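Basket sits flat in the tray with all scoops in it, and the handle is centred between the fingers. I turn the valve on.

Emit:
move_arm --pt "0 0 -0.6 0 0 0 0" --pt "0 0 -0.6 0 0 0 0" --pt "0 0 -0.6 0 0 0 0" --pt "0 0 -0.4 0 0 0 0" --pt "0 0 0 0 0 0 -0.4" --pt "0 0 0 0 0 0 -0.4" --pt "0 0 0 0 0 0 -0.4"

```text
time: 47.35
tcp_pos: [0.4657, -0.129, 0.0945]
ee_rot: [[0.087, 0.996, 0.003], [0.996, -0.087, -0.001], [-0.001, 0.003, -1.0]]
ft_force: [0.1, -0.6, 1.0]
grip_width: 0.0257
grasp_force: 0.0
```

Emit:
move_arm --pt "0.22 0 0 0 0 0.9 -0.4" --pt "0.22 0.03 0 0 0 0.9 -0.4" --pt "0.21 0.07 0 0 0 0.9 -0.4" --pt "0.2 0.1 0 0 0 0.9 -0.4" --pt "0.18 0.13 0 0 0 0.9 -0.4" --pt "0.16 0.16 0 0 0 0.9 -0.4" --pt "0.13 0.18 0 0 0 0.9 -0.4" --pt "0.1 0.2 0 0 0 0.9 -0.4" --pt "0.07 0.21 0 0 0 0.9 -0.4" --pt "0.04 0.22 0 0 0 0.9 -0.4" --pt "0 0.04 0 0 0 0 -0.4"

```text
time: 48.72
tcp_pos: [0.557, -0.0485, 0.0939]
ee_rot: [[-0.996, 0.088, 0.002], [0.088, 0.996, -0.001], [-0.002, -0.001, -1.0]]
ft_force: [-1.0, -2.1, -0.3]
grip_width: 0.0256
grasp_force: 1.4
```

Emit:
move_arm --pt "0 0.06 0 0 0 0 -0.4" --pt "0 0 0 0 0 0 -0.4"

```text
time: 48.98
tcp_pos: [0.5571, -0.0481, 0.0939]
ee_rot: [[-0.996, 0.09, 0.002], [0.09, 0.996, -0.006], [-0.003, -0.006, -1.0]]
ft_force: [-0.4, -8.8, -1.0]
grip_width: 0.0256
grasp_force: 4.6
```

Emit:
move_arm --pt "0 0.05 0 0 0 0 -0.4" --pt "0 0 0 0 0 0 -0.4" --pt "0 0 0 0 0 0 -0.4" --pt "0 0 0 0 0 0 -0.4" --pt "0 0 0 0 0 0 -0.4" --pt "0 0 0 0 0 0 -0.4" --pt "0 0 0 0 0 0 -0.4" --pt "0 0 0 0 0 0 -0.4" --pt "0 0 0 0 0 0 -0.4" --pt "0 0 0 0 0 0 -0.4" --pt "0 0 0 0 0 0 -0.4" --pt "0 0 0 0 0 0 -0.4"

```text
time: 50.48
tcp_pos: [0.5571, -0.048, 0.0939]
ee_rot: [[-0.996, 0.09, 0.002], [0.09, 0.996, -0.01], [-0.003, -0.01, -1.0]]
ft_force: [-0.0, -17.5, -1.7]
grip_width: 0.0258
grasp_force: 8.3
```

Emit:
move_arm --pt "0 0 0 0 0 0 -0.4" --pt "0 0 0 0 0 0 -0.4" --pt "0 0 0 0 0 0 -0.4" --pt "0 0 0 0 0 0 -0.4" --pt "0 0 0 0 0 0 -0.4" --pt "0 0 0 0 0 0 -0.4" --pt "0 0 0 0 0 0 -0.4" --pt "0 0 0 0 0 0 -0.4" --pt "0 0 0 0 0 0 -0.4" --pt "0 0 0 0 0 0 -0.4" --pt "0 0 0 0 0 0 -0.4" --pt "0 0 0 0 0 0 -0.4"

```text
time: 51.98
tcp_pos: [0.5571, -0.048, 0.0939]
ee_rot: [[-0.996, 0.09, 0.002], [0.09, 0.996, -0.01], [-0.003, -0.01, -1.0]]
ft_force: [-0.5, -17.1, -2.7]
grip_width: 0.0261
grasp_force: 8.3
```

Emit:
move_arm --pt "0 0 0 0 0 0 -0.4" --pt "0 0 0 0 0 0 -0.4" --pt "0 0 0 0 0 0 -0.4" --pt "0 0 0 0 0 0 -0.4" --pt "0 0 0 0 0 0 -0.4" --pt "0 0 0 0 0 0 -0.4" --pt "0 0 0 0 0 0 -0.4" --pt "0 0 0 0 0 0 -0.4" --pt "0 0 0 0 0 0 -0.4" --pt "0 -0.12 0 0 0 0 -0.4"

```text
time: 53.22
tcp_pos: [0.5567, -0.0502, 0.0936]
ee_rot: [[-0.996, 0.091, 0.001], [0.091, 0.996, -0.0], [-0.001, -0.0, -1.0]]
ft_force: [-0.1, 0.2, -1.3]
grip_width: 0.0256
grasp_force: 0.0
```

Emit:
move_arm --pt "0 0 0 0 0 0 -0.4" --pt "0 0 0 0 0 0 -0.4" --pt "-0.04 -0.22 0 0 0 -0.9 -0.4" --pt "-0.07 -0.21 0 0 0 -0.9 -0.4" --pt "-0.1 -0.2 0 0 0 -0.9 -0.4" --pt "-0.13 -0.18 0 0 0 -0.9 -0.4" --pt "-0.16 -0.16 0 0 0 -0.9 -0.4" --pt "-0.18 -0.13 0 0 0 -0.9 -0.4" --pt "-0.2 -0.1 0 0 0 -0.9 -0.4" --pt "-0.21 -0.07 0 0 0 -0.9 -0.4" --pt "-0.22 -0.03 0 0 0 -0.9 -0.4" --pt "-0.2 0 0 0 0 -0.9 -0.4"

```text
time: 54.72
tcp_pos: [0.4669, -0.1271, 0.0936]
ee_rot: [[0.093, 0.996, 0.004], [0.996, -0.093, -0.001], [-0.001, 0.004, -1.0]]
ft_force: [2.5, -0.1, -1.0]
grip_width: 0.0259
grasp_force: 1.4
```

Emit:
move_arm --pt "-0.06 0 0 0 0 0 -0.4" --pt "-0.02 0 0 0 0 0 -0.4" --pt "0 0 0 0 0 0 -0.4"

```text
time: 55.1
tcp_pos: [0.4617, -0.1269, 0.0934]
ee_rot: [[0.086, 0.996, 0.002], [0.996, -0.086, -0.0], [-0.0, 0.002, -1.0]]
ft_force: [2.3, -1.2, 1.0]
grip_width: 0.0255
grasp_force: 1.4
```

Emit:
move_arm --pt "-0.06 0 0 0 0 0 -0.4" --pt "0 0 0 0 0 0 -0.4"

```text
time: 55.35
tcp_pos: [0.4616, -0.127, 0.0936]
ee_rot: [[0.088, 0.996, 0.01], [0.996, -0.088, -0.0], [0.0, 0.01, -1.0]]
ft_force: [14.8, 1.4, -7.9]
grip_width: 0.026
grasp_force: 7.0
```

Emit:
move_arm --pt "-0.06 0 0 0 0 0 -0.4" --pt "0 0 0 0 0 0 -0.4"

```text
time: 55.6
tcp_pos: [0.4615, -0.127, 0.0938]
ee_rot: [[0.089, 0.996, 0.018], [0.996, -0.089, -0.001], [0.001, 0.018, -1.0]]
ft_force: [24.3, 2.4, -17.2]
grip_width: 0.0256
grasp_force: 12.3
```

Off and at the stop. Back to the basket.

Emit:
move_arm --pt "0.17 0 0 0 0 0 -0.3" --pt "0.05 0 0 0 0 0 0" --pt "0 0 0.5 0 0 0 0" --pt "0 0 0.8 0 0 0 0" --pt "0 0.1 0.9 0 0 0 0" --pt "0.05 0.6 0 0 0 0 0" --pt "0.05 0.9 0 0 0 0 0" --pt "0.05 0.9 0 0 0 0 0" --pt "0.05 0.8 0 0 0 0 0" --pt "0 0.55 0 0 0 0 0" --pt "0 0 0 0 0 0 0" --pt "0 0 0 0 0 0 0"

```text
time: 57.1
tcp_pos: [0.4781, 0.1035, 0.2245]
ee_rot: [[0.087, 0.996, -0.002], [0.996, -0.087, -0.001], [-0.001, -0.001, -1.0]]
ft_force: [0.1, -0.1, -0.1]
grip_width: 0.0424
grasp_force: 0.0
```

Run:
```python
from h import *
st()
```

```text
t 57.10 tcp [0.4781 0.1035 0.2245] phi -5.0 zax [-0.002 -0.001 -1.   ] F [ 0.1 -0.1 -0.1] w 0.0424 g 0.0 j6 7
```

Emit:
move_arm --force 110 --pt "0.12 0 -0.4 0 0 0 0" --pt "0 0 -0.7 0 0 0 0" --pt "0 0 -0.7 0 0 0 0" --pt "0 0 -0.4 0 0 0 0" --pt "0 0 -0.18 0 0 0 0" --pt "0 0 0 0 0 0 0" --pt "0 0 0 0 0 0 -1" --pt "0 0 0 0 0 0 -1" --pt "0 0 0 0 0 0 -1" --pt "0 0 0 0 0 0 -1"

```text
time: 58.35
tcp_pos: [0.4867, 0.1041, 0.0837]
ee_rot: [[0.087, 0.996, 0.002], [0.996, -0.087, -0.0], [-0.0, 0.002, -1.0]]
ft_force: [-2.0, -0.8, 6.7]
grip_width: 0.0075
grasp_force: 108.0
```

Emit:
move_arm --pt "0 0 0.1 0 0 0 -1" --pt "0 0 0.15 0 0 0 -1" --pt "0 0 0.2 0 0 0 -1" --pt "0 0 0.15 0 0 0 -1" --pt "0 0 0 0 0 0 -1"

```text
time: 58.98
tcp_pos: [0.4871, 0.1041, 0.1194]
ee_rot: [[0.088, 0.996, 0.003], [0.996, -0.088, 0.0], [0.0, 0.003, -1.0]]
ft_force: [0.1, -1.2, -5.6]
grip_width: 0.008
grasp_force: 107.5
```

Emit:
move_arm --pt "0.03 0.2 0 0 0 0 -1" --pt "0.06 0.4 0 0 0 0.1 -1" --pt "0.08 0.5 0 0 0 0.15 -1" --pt "0.08 0.5 0 0 0 0.2 -1" --pt "0.08 0.5 0 0 0 0.2 -1" --pt "0.08 0.5 0 0 0 0.15 -1" --pt "0.08 0.5 0 0 0 0.15 -1" --pt "0.08 0.5 0 0 0 0.1 -1" --pt "0.08 0.5 0 0 0 0.03 -1" --pt "0.05 0.3 0 0 0 0 -1" --pt "0.02 0.1 0 0 0 0 -1" --pt "0 0 0 0 0 0 -1"

```text
time: 60.48
tcp_pos: [0.5289, 0.3738, 0.1176]
ee_rot: [[-0.101, 0.995, -0.001], [0.995, 0.101, -0.001], [-0.001, -0.001, -1.0]]
ft_force: [-0.7, -0.7, -5.6]
grip_width: 0.0076
grasp_force: 107.6
```

Run:
```python
from h import *
st(); a=snap("wrist","w13")
# mat +y edge & basket rim rows: profile
g=a.max(2)
for u in (120,140,380,400): print(u,[int(x) for x in g[40:130:3,u]])
```

```text
t 60.48 tcp [0.5289 0.3738 0.1176] phi 5.8 zax [-0.001 -0.001 -1.   ] F [-0.7 -0.7 -5.6] w 0.0076 g 107.6 j6 22
120 [131, 130, 130, 130, 131, 130, 130, 131, 131, 132, 132, 132, 62, 63, 64, 66, 67, 67, 69, 70, 192, 232, 231, 232, 232, 227, 227, 227, 228, 227]
140 [130, 129, 131, 131, 130, 130, 131, 184, 185, 184, 131, 132, 64, 65, 66, 67, 69, 70, 71, 72, 194, 232, 232, 232, 233, 228, 228, 228, 228, 228]
380 [187, 186, 185, 185, 185, 184, 183, 181, 182, 182, 134, 94, 71, 70, 71, 70, 71, 72, 72, 72, 191, 231, 233, 231, 231, 225, 225, 225, 225, 225]
400 [180, 181, 182, 184, 185, 184, 183, 181, 180, 180, 130, 95, 73, 73, 73, 73, 72, 73, 73, 74, 191, 230, 233, 231, 231, 225, 224, 225, 224, 224]
```

Run:
```python
from h import *
np.set_printoptions(precision=4,suppress=True)
g=cv2.imread("pics/w13.png").max(2)
row=g[82].astype(int); d=np.where(row<85)[0]; print("row82 dark",d.min(),d.max(),len(d))
top=[(u,40+int(np.argmax((g[40:130,u]<85)))) for u in range(d.min()+6,d.max()-5,20)]
bas=[(u,60+int(np.argmax((g[60:130,u]>150)&(g[57:127,u]<100)))) for u in range(100,400,25)]
T=px("w13",top,.004)
c=np.polyfit(T[:,0],T[:,1],1); print("mat edge yaw",np.degrees(np.arctan(c[0])),"edge y at x=.530",np.polyval(c,.53))
a=np.arctan(c[0]); print("implied centre y", np.polyval(c,.53)-.09/np.cos(a))
L,R=px("w13",[(d.min(),82),(d.max(),82)],.004); n=np.array([np.cos(a),np.sin(a),0]); 
print(L,R,"len along",(R-L)@n,"mid along-x rel (.530,.374):",((L+R)/2-[.530,.374,0])@n)
rows=[v for v in range(60,100)]
B=px("w13",bas,.101); cb=np.polyfit(B[:,0],B[:,1],1); ab=np.arctan(cb[0]); print("basket edge yaw",np.degrees(ab),"centre y at .529",np.polyval(cb,.529)-.07/np.cos(ab)); print(top,bas)
```

```text
row82 dark 81 433 353
mat edge yaw 5.998617818985326 edge y at x=.530 0.463975096292796
implied centre y 0.37347958055654273
[0.3839 0.4435 0.004 ] [0.6562 0.4711 0.004 ] len along 0.27370764935971953 mid along-x rel (.530,.374): -0.001194550222012442
basket edge yaw 5.640118587076315 centre y at .529 0.3745522244883689
[(87, 75), (107, 75), (127, 75), (147, 75), (167, 75), (187, 75), (207, 74), (227, 74), (247, 74), (267, 74), (287, 74), (307, 74), (327, 74), (347, 74), (367, 74), (387, 74), (407, 74), (427, 74)] [(100, 100), (125, 100), (150, 100), (175, 100), (200, 101), (225, 101), (250, 101), (275, 101), (300, 101), (325, 101), (350, 101), (375, 100)]
```

Emit:
move_arm --pt "0 0 -0.15 0 0 0 -1" --pt "0 0 -0.15 0 0 0 -1" --pt "0 0 -0.14 0 0 0 -1" --pt "0 0 -0.08 0 0 0 -1" --pt "0 0 -0.05 0 0 0 -1" --pt "0 0 0 0 0 0 -1"

```text
time: 61.28
tcp_pos: [0.5291, 0.3741, 0.0837]
ee_rot: [[-0.101, 0.995, -0.0], [0.995, 0.101, -0.0], [-0.0, -0.0, -1.0]]
ft_force: [-0.5, 0.2, -6.6]
grip_width: 0.0073
grasp_force: 107.6
```

Emit:
move_arm --pt "0 0 -0.04 0 0 0 -1" --pt "0 0 0 0 0 0 -1"

```text
time: 61.52
tcp_pos: [0.5294, 0.3743, 0.0818]
ee_rot: [[-0.101, 0.995, 0.001], [0.995, 0.101, 0.0], [0.0, 0.001, -1.0]]
ft_force: [0.3, 0.5, -5.7]
grip_width: 0.0076
grasp_force: 107.7
```

Emit:
move_arm --pt "0 0 -0.03 0 0 0 -1" --pt "0 0 0 0 0 0 -1"

```text
time: 61.78
tcp_pos: [0.5295, 0.3743, 0.0818]
ee_rot: [[-0.101, 0.995, 0.001], [0.995, 0.101, 0.0], [0.0, 0.001, -1.0]]
ft_force: [-4.3, -1.3, 6.3]
grip_width: 0.0079
grasp_force: 109.4
```

Emit:
move_arm --pt "0 0 0 0 0 0 -0.4" --pt "0 0 0 0 0 0 -0.2" --pt "0 0 0 0 0 0 -0.1" --pt "0 0 0.3 0 0 0 -0.1" --pt "0 0 0.7 0 0 0 -0.1" --pt "0 0 0.8 0 0 0 0" --pt "0 0 0.8 0 0 0 0" --pt "-0.1 -0.5 0.8 0 0 0 0" --pt "-0.1 -0.8 0 0 0 0 0" --pt "-0.1 -0.8 0 0 0 0 0" --pt "0 -0.8 0 0 0 0 0" --pt "0 0 0 0 0 0 0"

```text
time: 63.28
tcp_pos: [0.5116, 0.1975, 0.2855]
ee_rot: [[-0.096, 0.995, 0.002], [0.995, 0.096, -0.0], [-0.0, 0.002, -1.0]]
ft_force: [0.1, 0.3, 0.9]
grip_width: 0.0425
grasp_force: 0.0
```

Run:
```python
from h import *
st()
a=snap("side","d3"); b=snap("scene","s3")
cv2.imwrite("pics/m3.png",np.hstack([cv2.resize(a[140:384,60:330],(443,400)),cv2.resize(b[100:220,220:410][:, :190],(357,400))]))
```

```text
t 63.27 tcp [0.5116 0.1975 0.2855] phi 5.5 zax [ 0.002 -0.    -1.   ] F [0.1 0.3 0.9] w 0.0425 g 0.0 j6 7
```

View pics/m3.png

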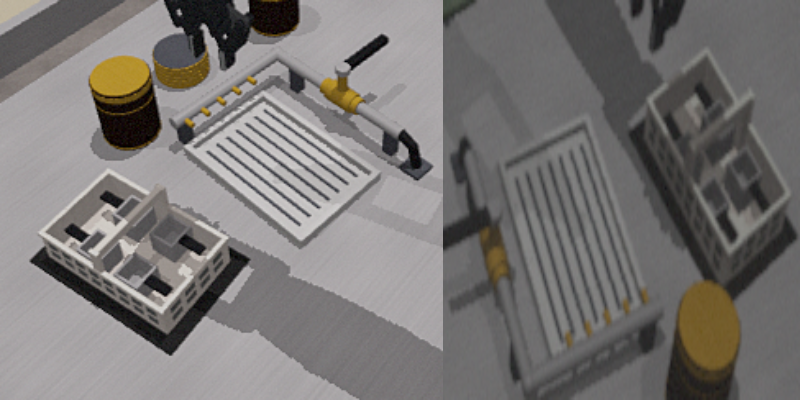

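The basket is centred on its mat with all four scoops in it, the valve is off, and the robot is clear. I hand the job in.

```bash
python3 -c "
from rig import *
print(finish_job())"
```

```text
the job is handed in; nothing more can be done
None
```

The job is done and handed in: I shut the valve, rinsed all four grey scoops in the basket with the air fully on for about five seconds, shut the valve again, and set the basket back on the middle of its mat, within about 2 mm by my measurements.

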